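# Stand the slide cases in the transport rack and lock it

### The job

Get the microscope-slide cases ready for transport: slide the rack's keeper fully back to its open end stop, move the carton of cover glasses that was left in the rack onto the steel tray, and stand every slide case lying on the bench upright in the rack bay, one to a slot, on its thin edge with the handle on top. Once all are in, slide the keeper fully home over them, and leave the other things on the bench where they are.

Things in the scene. Friction and masses are not known exactly. Their poses are not given: they have to be found in the camera images.
- case1: flat grey slide case, box 95 (x) x 80 (y) x 34 (z) mm, 0.25 to 0.42 kg, may be absent. Origin: centre of the large face that is underneath at the start; x towards the carry handle, z through the thickness. Handle: round steel bar 10 mm thick, 64 mm clear between its two side arms, along y, centred at (85.5, 0, 17) mm, leaving a 33 mm finger gap to the box's end
- case2: second slide case, just like case1, may be absent. All lie flat, handle roughly to the robot's left (+y), within 0.25 rad. Pinched lightly (about 8 N) at the middle of the bar from above and lifted, a case swings down about the bar and hangs on edge, nearly plumb, the bar creeping some 10 mm towards the fingertips; gripped firmly (30 N) it does not swing
- case3: third slide case, just like case1, may be absent. A case stands by itself, on bench or rack floor, on the 80 x 34 mm edge farthest from the handle, x axis up: the bar's axis is then 133 mm above that edge, 138 mm in all; let go up to 10 degrees off plumb it rights itself, and it can be stood on the bench first and gripped afresh
- case4: fourth slide case, just like case1, may be absent
- carton: plain cardboard carton 60 (x) x 32 (y) x 95 (z) mm, 60 to 120 g, no handle; origin at the centre of its underside. It starts standing loosely in the rack's second slot from the robot's right (rack y about -28 mm), its x axis within 0.08 rad of the rack's
- tray: fixed shallow open steel tray on the bench to the robot's right of the rack, 130 (x) x 110 (y) x 18 mm high, walls 4 mm, floor 4 mm thick; origin at the centre of its underside
- rack: fixed rack. Origin on bench under mid-bay; x away from robot, y to robot's left along the row, z up. In mm: base 10 thick. Bay y -120 to 120, x -53 to 58; front lip top z = 30, end walls top 60, back panel top 120. Dividers 4 thick, top z = 55, at y = -56, 0, 56: four slots over 50 wide. Behind, a rail (x 74 to 86, top z = 157) and the base go on to y = 315, where the open keeper parks
- keeper (a joint): sliding keeper, flat aluminium plate at z = 160 to 166 mm, rack x -25 to 85 mm, over the bay. Value in m: 0 = closed stop, plate over rack y -100 to 80 mm; 0.21 = open stop, plate over y 110 to 290 mm; opens towards rack +y, starts nearly closed, stays where left; needs about 1.5 N plus 4 N per m/s
- keeper_grip (a point): centre of the black grip block standing on the keeper, 34 (rack x) x 22 (rack y) x 36 mm high, from z = 166 to 202 mm over the bench; this point is at z = 186 mm, at rack x = 0, y = 65 mm + keeper value
- pen: ballpoint pen lying in front of the rack, bystander, 130 mm long, not to be disturbed
- marker: black marker pen to the left, 120 mm long, bystander
- dish: glass petri dish, 94 mm across, 16 mm high, bystander; origin centre of underside
- beaker: glass beaker 70 mm across, 90 mm tall, bystander; origin centre of underside
- wash: white bottle with blue cap, 64 mm across, 160 mm tall, bystander; origin centre of underside
- tally: round steel hand counter, 48 mm across, 30 mm high, bystander; origin centre of underside
- brush: lens brush lying on the left, bystander
Things that resemble listed ones, but are neither listed nor needed, are in the scene too. Leave any blue or orange look-alike of the carton alone.

How it is judged:
By the outcome, as a careful person would: the job done as asked, in the order asked, and still so for the second after the job is handed in, with the robot touching nothing.
Of case1, case2, case3, case4 only 3 to 4 are there at a start; the rules pass over those that are not, and their reading is None.
At some moment in a run one of case1, case2, case3, case4 may be knocked a few centimetres aside while the robot is not near it.
Once in a run the grip may slacken for a moment while it holds something.
It also fails if it takes over 210 s, if anything falls off the work surface, if the arm or the gripper's body presses on something with over 40 N, if the wrist force passes 120 N, or if a joint passes its speed limit or range.

### The arm

A 6-joint arm with a two-finger parallel gripper is mounted at the origin on the work surface. World frame = base frame: x ahead of the robot, y to its left, z up, the work surface at z = 0. Lengths are in mm, angles in degrees, forces in N, time in s.
With the tool pointing down it reaches from about 300 to 850 mm from the base axis. Payload 4.2 kg.
Tool frame: the origin (TCP) lies midway between the tips of the shut fingers; the grasp point (between the pads) lies env.grasp_offset behind it (env.grasp_offset is the distance from the TCP to the grasp point, in mm); y points along the fingers, x is the direction in which the jaws open and shut, and the axes are right-handed (so a half turn about y gives the same grasp; the last joint's range is limited). The gripper opens to 91 mm and grips with 3 to 60 N. Pads are 32 mm wide; open, the fingers measure 118 mm over their backs; the gripper's body (76 mm by 178 mm) begins 60 mm behind the grasp point.
Start: joints at [-75.229, 18.312, 89.639, -0, 72.044, -1.146], TCP at [157.691, -552.971, 213.976] pointing down, gripper open.
Joint ranges: [-177.97, 177.97], [-48.28, 115.42], [12.27, 149.76], [-77.06, 257.06], [2.81, 150.46], [-146.56, 146.56]. Speed limits (degrees/s): [147.25, 147.25, 180, 180, 180, 180].

### API

Orientations are given as [roll, pitch, yaw] about the fixed x, y, z axes, in that order (R = Rz(yaw) Ry(pitch) Rx(roll)).
In Python, from workcell import state, vision, job, env gives the robot as it stands.
- The arm moves only by the shell command python3 -m handwheel 'ROWS' [FORCE]. ROWS is JSON, a list of rows, each a list of 3 entries, a list of its own where there are three numbers: the finger opening in cm, from 0 to 9.12, then the shift along the tool's x, y, z in cm, then the turn about the tool's y in degrees. A call has 1 to 10 rows; each row is the pose to reach, as a shift and turn from the pose measured when the call began, along the tool's axes at that moment; what a row does not reach only later rows make up. A row lasts 1/10 s, in which the tool goes at most 50 mm and 8.59 degrees, less where a joint would pass 70% of its speed; a pose out of reach is approached as far as the arm can. A call with a gripper value outside its range is refused whole. The fingers move at their own pace and stop on an object; FORCE is the grip in N (left out, the last holds). Time passes only in rows, so rows that repeat a pose let the fingers close. It gives the time, the measured TCP pose, the force and the opening at its end, in the units of the state.
- state(): the state, without advancing time (a new reading comes with each control period).
- vision.grab_frame(name): name is "scene" or "top"; returns the picture (400x640x3 uint8, red, green, blue); there is no depth.
- vision.camera_model(name): a dict with "fov_y" (degrees; the focal length in pixels is half the picture's height over the tangent of half this angle, whatever the lens; pixels are square), "cx", "cy" (the principal point, pixels), "distortion" ([k1, k2, p1, p2, k3] as OpenCV has them; the pictures are not rectified), "extrinsics" (4x4, takes a point from world to camera coordinates). Camera axes: x right, y up, looking along -z (the intrinsics and any distortion apply to the point x, -y, -z); pixel columns grow to the right and rows downward; lengths in mm; the calibration is good to about 2 mm. A picture is of the moment at which its call begins. camera_model takes no time and is no camera call.
- job.job_done(): hands the job in, once; it reports no verdict.
The state is a dict: "time_s": time; "qpos": joint angles; "qvel": joint speeds; "effort": joint torques, N m; "ee_pos": TCP position; "ee_rot": TCP orientation; "force": force on the tool from outside, world axes, zero at the start; "torque": the same for the moment, N m; "gripper_width": finger opening in mm.
Only numpy, scipy, OpenCV 4.12 (cv2) and the standard library are available. Lean on these libraries where they do the work, as an engineer would, in place of code of your own. Each camera call takes 0.05 s, during which the arm holds its last target.

## Working session

There is one attempt and no reset: what is moved stays moved. The work goes in short steps, Python scripts to look and compute and a shell command to move; the robot and the scene stay as the last step left them, time stands still between calls to the robot, and variables do not carry over. Pictures are saved under pics/ and viewed, and the job is handed in when it is done.

```bash
ls; mkdir -p pics; python3 - <<'E'
from workcell import state, vision, job, env
import cv2
s=state(); print(s); print(env.grasp_offset)
for n in("scene","top"):
    f=vision.grab_frame(n); cv2.imwrite(f"pics/{n}0.png",f[:,:,::-1]); print(vision.camera_model(n))
E
```

```text
pics
{'time_s': 0.0, 'qpos': array([-7.52308190e+01,  1.83501670e+01,  8.97067633e+01,  4.68412057e-04,
        7.20435068e+01, -1.14517341e+00]), 'qvel': array([-0.0342233 , -0.03384541, -0.08962866,  0.06032388, -0.01271429,
       -0.01824002]), 'effort': array([ 2.46539734e-03, -4.12453473e+01, -2.31972456e+01,  7.31600309e-02,
        4.57577000e-02, -1.44909723e-04]), 'ee_pos': array([ 157.54563812, -552.46621613,  213.13263874]), 'ee_rot': array([-89.99754744,   0.10040813, -74.08578823]), 'force': array([-0.29272377, -0.04787014,  0.49938321]), 'torque': array([0.00036883, 0.00707749, 0.01021156]), 'gripper_width': 91.12135686327333}
18.8
{'fov_y': 48.4474705314096, 'cx': 325.2728565822961, 'cy': 195.90257904517492, 'distortion': array([0.01140718, 0.        , 0.        , 0.        , 0.        ]), 'extrinsics': array([[ 7.18635080e-01,  6.95079692e-01, -2.06843850e-02,
        -4.19152921e+02],
       [-4.15006085e-01,  4.52557723e-01,  7.89279074e-01,
         1.69139742e+02],
       [ 5.57972734e-01, -5.58619485e-01,  6.13686157e-01,
        -1.96820273e+03],
       [ 0.00000000e+00,  0.00000000e+00,  0.00000000e+00,
         1.00000000e+00]])}
{'fov_y': 44.735656539148096, 'cx': 317.617078917492, 'cy': 198.06348909231883, 'distortion': array([-0.00549347,  0.        ,  0.        ,  0.        ,  0.        ]), 'extrinsics': array([[-1.49843597e-02, -9.99855525e-01, -8.02478726e-03,
         4.08890317e+00],
       [ 9.97963761e-01, -1.54526810e-02,  6.18833298e-02,
        -6.32422923e+02],
       [-6.19983937e-02, -7.08116480e-03,  9.98051129e-01,
        -1.67729519e+03],
       [ 0.00000000e+00,  0.00000000e+00,  0.00000000e+00,
         1.00000000e+00]])}
```

View pics/scene0.png

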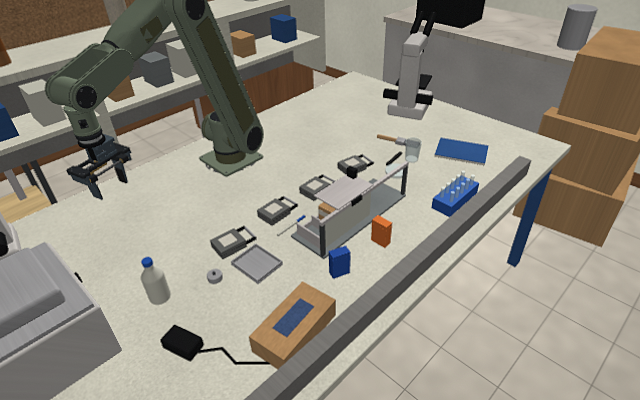

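View pics/top0.png

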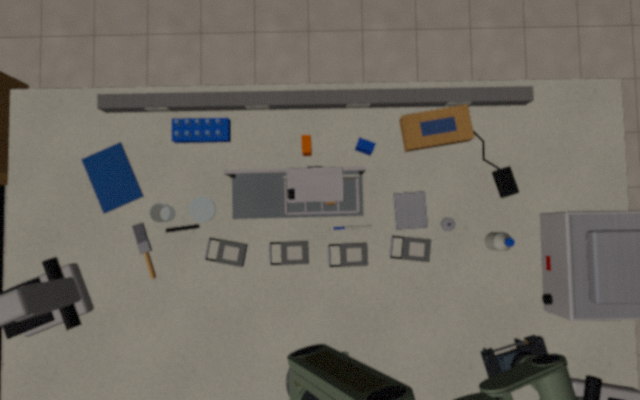

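```bash
cat > h.py <<'E'
from workcell import state, vision, job, env
import cv2, numpy as np
def cam(n):
    m=vision.camera_model(n); f=200/np.tan(np.radians(m['fov_y']/2))
    K=np.array([[f,0,m['cx']],[0,f,m['cy']],[0,0,1]]); return K,np.array(m['distortion']),np.array(m['extrinsics'])
def ray(n,uv):
    K,d,E=cam(n); p=cv2.undistortPoints(np.array(uv,float).reshape(-1,1,2),K,d).reshape(-1,2)
    dc=np.c_[p[:,0],-p[:,1],-np.ones(len(p))]; R,t=E[:3,:3],E[:3,3]
    return -R.T@t, dc@R
def onz(n,uv,z):
    c,d=ray(n,uv); return c+d*((z-c[2])/d[:,2])[:,None]
def proj(n,P):
    K,d,E=cam(n); P=np.array(P,float).reshape(-1,3); q=P@E[:3,:3].T+E[:3,3]; q=q*[1,-1,-1]
    return cv2.projectPoints(q,np.zeros(3),np.zeros(3),K,d)[0].reshape(-1,2)
def tri(uvs):
    A=np.zeros((3,3));b=np.zeros(3)
    for n,uv in uvs:
        c,d=ray(n,uv); d=d[0]/np.linalg.norm(d[0]); M=np.eye(3)-np.outer(d,d); A+=M; b+=M@c
    return np.linalg.solve(A,b)
def snap(tag,box=None,n="top",k=1):
    f=vision.grab_frame(n)[:,:,::-1]
    if box: f=f[box[1]:box[3],box[0]:box[2]]
    f=cv2.resize(f,None,fx=k,fy=k,interpolation=cv2.INTER_CUBIC); cv2.imwrite(f"pics/{tag}.png",f)
def go(x,y,zg=None,yaw=None,z=None):
    """delta in cm in tool axes to TCP target. zg = grasp point height"""
    s=state(); p=s['ee_pos']; ps=np.radians(s['ee_rot'][2])
    if zg is not None: z=zg-env.grasp_offset
    if z is None: z=p[2]
    d=np.array([x,y,z])-p
    tx=d@[np.cos(ps),np.sin(ps),0]; tz=d@[-np.sin(ps),np.cos(ps),0]
    turn=0 if yaw is None else -((yaw-s['ee_rot'][2]))
    print("shift cm",np.round(np.array([tx,-d[2],tz])/10,2),"turn",round(turn,1),"| at",np.round(p,1),np.round(s['ee_rot'],1),"w",round(s['gripper_width'],1),"F",np.round(s['force'],1),"t",round(s['time_s'],2))
E
python3 - <<'E'
from h import *
f=cv2.imread('pics/top0.png'); 
cv2.imwrite('pics/topc.png',cv2.resize(f[155:280,190:440],None,fx=3.2,fy=3.2,interpolation=cv2.INTER_CUBIC))
f=cv2.imread('pics/scene0.png'); 
cv2.imwrite('pics/scenec.png',cv2.resize(f[140:290,200:420],None,fx=3.6,fy=3.6,interpolation=cv2.INTER_CUBIC))
E
```

```text
(no output)
```

View pics/topc.png

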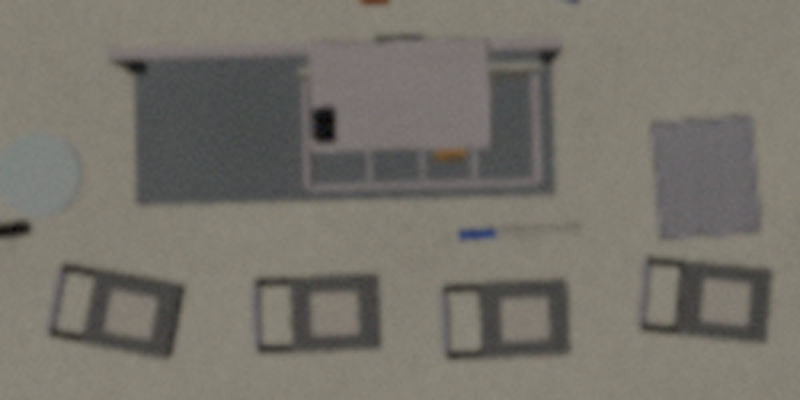

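View pics/scenec.png

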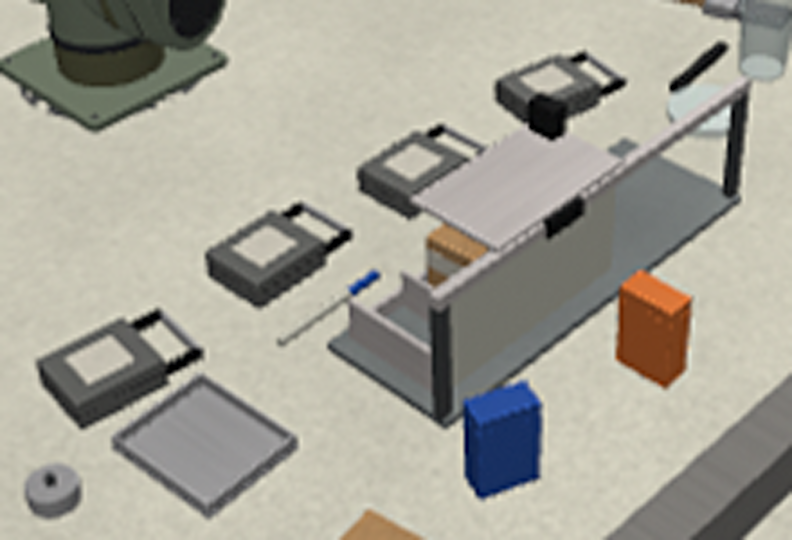

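```bash
python3 - <<'E'
from h import *
c=lambda *p:[(a/3.2+190,b/3.2+155) for a,b in p]
P=lambda n,p,z: print(n,np.round(onz("top",c(*p),z),1)[:,:2].tolist())
P("base front L,R",[(138,202),(553,192)],10)
P("lip L,R",[(303,190),(542,182)],30)
P("endR top front,back",[(540,184),(538,70)],60)
P("dividers front",[(366,180),(421,178),(475,177)],55)
P("rail L,R",[(112,52),(558,46)],157)
P("plate corners fl fr br bl",[(306,148),(490,148),(488,40),(312,42)],166)
P("grip top",[(325,124)],202)
P("tray",[(652,120),(752,117),(761,232),(660,238)],18)
P("carton front",[(434,152),(467,152)],105)
f=cv2.imread('pics/top0.png')
g=cv2.cvtColor(f,cv2.COLOR_BGR2GRAY); m=(g<85).astype(np.uint8); m[:230]=0;m[275:]=0;m[:,:195]=0;m[:,440:]=0
cs,_=cv2.findContours(m,cv2.RETR_EXTERNAL,cv2.CHAIN_APPROX_NONE)
for k in cs:
    if cv2.contourArea(k)<200: continue
    w=onz("top",k.reshape(-1,2)+0.0,30)[:,:2].astype(np.float32)
    r=cv2.minAreaRect(w); print(np.round(r[0],1),np.round(r[1],1),round(r[2],1),cv2.boundingRect(k))
E
```

```text
base front L,R [[567.1, 291.9], [571.2, -162.8]]
lip L,R [[576.9, 109.3], [581.6, -149.4]]
endR top front,back [[578.6, -144.9], [700.3, -145.3]]
dividers front [[585.8, 40.1], [587.1, -18.6], [587.2, -76.2]]
rail L,R [[715.1, 290.8], [714.0, -158.3]]
plate corners fl fr br bl [[614.7, 95.6], [611.9, -87.7], [720.1, -87.7], [720.9, 88.5]]
grip top [[635.8, 74.2]]
tray [[647.9, -271.8], [649.5, -380.9], [524.1, -387.1], [519.2, -277.3]]
carton front [[612.0, -32.5], [611.4, -66.6]]
[ 435.9 -107.2] [ 77.  127.6] 1.9 (329, 243, 39, 24)
[445.9  95.9] [ 77.2 128.2] 2.2 (270, 241, 39, 24)
[451.5 312.7] [133.3  77.8] 79.4 (206, 238, 41, 28)
[ 453.8 -323. ] [129.5  77.1] 83.9 (391, 236, 40, 25)
```

```bash
python3 - <<'E'
from h import *
go(400,-230,z=310,yaw=10)
c=lambda *p:[(a/3.6+200,b/3.6+140) for a,b in p]
# scene: grip block top approx center
print(onz("scene",c((547,103)),202), proj("scene",[636,75,202])*1)
print("beaker,dish,marker",onz("top",[(158,212),(202,209),(167,230),(199,226),(500,240)],0).round())
E
```

```text
shift cm [-24.37  -9.68  32.16] turn -84.1 | at [ 157.6 -552.5  213.2] [-90.    0.1 -74.1] w 91.1 F [-0.   0.5  0.8] t 0.1
[[645.77818441  72.97735501 202.        ]] [[350.19777587 167.28462004]]
beaker,dish,marker [[ 593.  560.    0.]
 [ 601.  404.    0.]
 [ 529.  528.    0.]
 [ 541.  414.    0.]
 [ 476. -642.    0.]]
```

```bash
R='[4.5,[-24.4,-9.7,32.2],-84]'; python3 -m handwheel '[[4.5,[-24.4,-9.7,32.2],-84],[4.5,[-24.4,-9.7,32.2],-84],[4.5,[-24.4,-9.7,32.2],-84],[4.5,[-24.4,-9.7,32.2],-84],[4.5,[-24.4,-9.7,32.2],-84],[4.5,[-24.4,-9.7,32.2],-84],[4.5,[-24.4,-9.7,32.2],-84],[4.5,[-24.4,-9.7,32.2],-84],[4.5,[-24.4,-9.7,32.2],-84],[4.5,[-24.4,-9.7,32.2],-84]]' 10; python3 -c "
from h import *
go(636,75,z=240,yaw=90)"
```

```text
time_s: 1.1
ee_pos: [401.8, -227.6, 311.0]
ee_rot: [-89.9, -0.1, 10.5]
force: [-0.6, -0.5, -0.3]
gripper_width: 44.8
shift cm [28.53  7.1  25.51] turn -79.5 | at [ 401.8 -227.6  311. ] [-89.9  -0.1  10.5] w 44.8 F [-0.6 -0.5 -0.3] t 1.1
```

```bash
python3 -m handwheel '[[4.5,[28.5,7.1,25.5],-79.5],[4.5,[28.5,7.1,25.5],-79.5],[4.5,[28.5,7.1,25.5],-79.5],[4.5,[28.5,7.1,25.5],-79.5],[4.5,[28.5,7.1,25.5],-79.5],[4.5,[28.5,7.1,25.5],-79.5],[4.5,[28.5,7.1,25.5],-79.5],[4.5,[28.5,7.1,25.5],-79.5],[4.5,[28.5,7.1,25.5],-79.5],[4.5,[28.5,7.1,25.5],-79.5]]'; python3 -c "
from h import *
go(636,75,z=172,yaw=90); snap('a1',(200,140,420,290),'scene',3.6)"
```

```text
time_s: 2.1
ee_pos: [635.9, 76.4, 238.9]
ee_rot: [-89.9, -0.1, 90.3]
force: [-0.2, -0.5, -0.1]
gripper_width: 45.1
shift cm [-0.14  6.69 -0.01] turn 0.3 | at [635.9  76.4 238.9] [-89.9  -0.1  90.3] w 45.1 F [-0.2 -0.5 -0.1] t 2.1
```

View pics/a1.png

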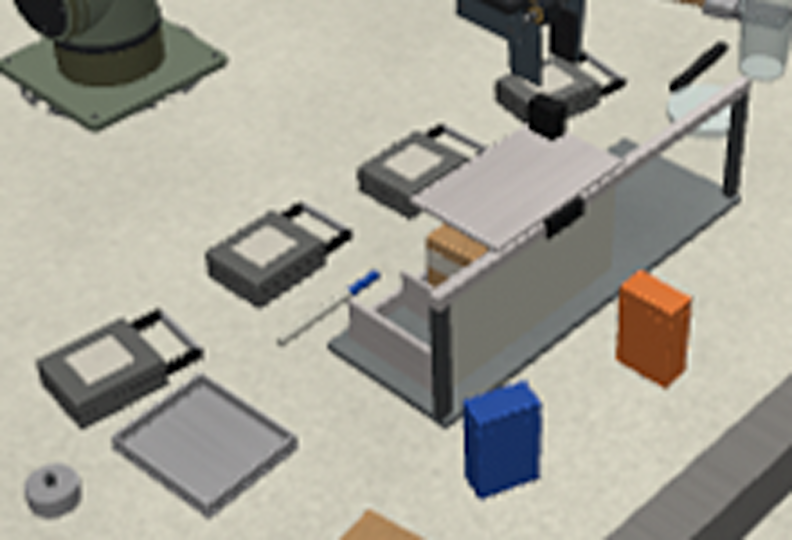

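```bash
python3 -m handwheel '[[4.5,[-0.1,5,0],0],[4.5,[-0.1,6.5,0],0],[4.5,[-0.1,6.5,0],0],[4.5,[-0.1,6.5,0],0]]'; python3 -m handwheel '[[2.0,[0,0,0],0],[2.0,[0,0,0],0],[2.0,[0,0,0],0],[2.0,[0,0,0],0],[2.0,[0,0,0],0]]' 8
```

```text
time_s: 2.55
ee_pos: [636.0, 74.8, 174.8]
ee_rot: [-89.9, -0.1, 90.2]
force: [0.7, -0.3, -0.2]
gripper_width: 45.0
time_s: 3.05
ee_pos: [636.6, 75.2, 176.1]
ee_rot: [-90.1, -0.1, 90.2]
force: [-0.4, 1.1, 5.2]
gripper_width: 22.0
```

```bash
python3 -m handwheel '[[2.0,[3,0,0],0],[2.0,[6,0,0],0],[2.0,[9,0,0],0],[2.0,[12,0,0],0],[2.0,[14,0,0],0],[2.0,[15,0,0],0],[2.0,[16,0,0],0],[2.0,[16,0,0],0]]' 8
```

```text
time_s: 3.85
ee_pos: [635.3, 236.2, 176.1]
ee_rot: [-90.0, -0.2, 90.3]
force: [-2.7, 1.7, 0.3]
gripper_width: 22.1
```

```bash
python3 -m handwheel '[[2.0,[0.3,0,0],0],[2.0,[0.6,0,0],0],[2.0,[0.9,0,0],0],[2.0,[1.2,0,0],0],[2.0,[1.2,0,0],0]]' 8
```

```text
time_s: 4.35
ee_pos: [635.2, 248.5, 176.0]
ee_rot: [-90.0, -0.2, 90.3]
force: [-2.0, 0.4, 0.6]
gripper_width: 22.1
```

```bash
python3 -m handwheel '[[2.0,[0.3,0,0],0],[2.0,[0.6,0,0],0],[2.0,[0.9,0,0],0],[2.0,[1.2,0,0],0],[2.0,[1.2,0,0],0]]' 8
```

```text
time_s: 4.85
ee_pos: [635.1, 256.4, 175.9]
ee_rot: [-89.9, 0.3, 90.2]
force: [-2.8, -12.1, 3.1]
gripper_width: 21.8
```

```bash
python3 -m handwheel '[[2.0,[0.2,0,0],0],[2.0,[0.2,0,0],0],[2.0,[0,0,0],0],[4.5,[0,0,0],0],[4.5,[0,0,0],0],[4.5,[0,0,0],0],[4.5,[0,-4,0],0],[4.5,[0,-8,0],0],[4.5,[0,-9,0],0],[4.5,[0,-9,0],0]]'; python3 -c "
from h import *
go(636,-47,z=260,yaw=90); snap('a2',(190,155,440,280),'top',3.2);snap('a3',(200,140,420,290),'scene',3.6)"
```

```text
time_s: 5.85
ee_pos: [636.2, 257.6, 268.4]
ee_rot: [-90.2, 0.2, 90.3]
force: [0.7, 0.4, -0.9]
gripper_width: 45.1
shift cm [-30.46   0.84   0.16] turn 0.3 | at [636.2 257.6 268.4] [-90.2   0.2  90.3] w 45.1 F [ 0.7  0.4 -0.9] t 5.85
```

View pics/a2.png

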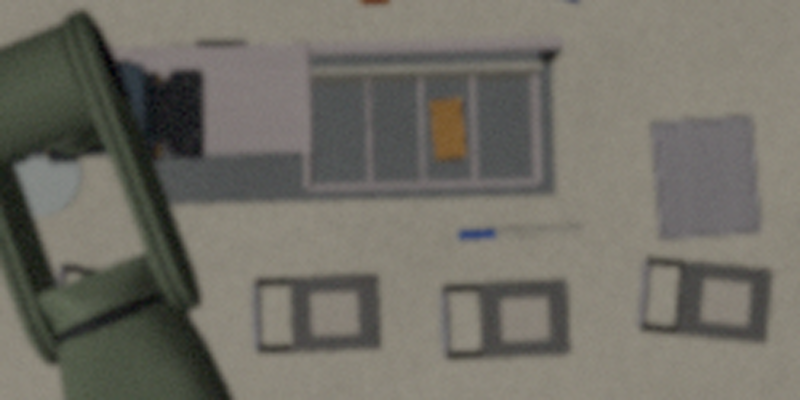

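View pics/a3.png

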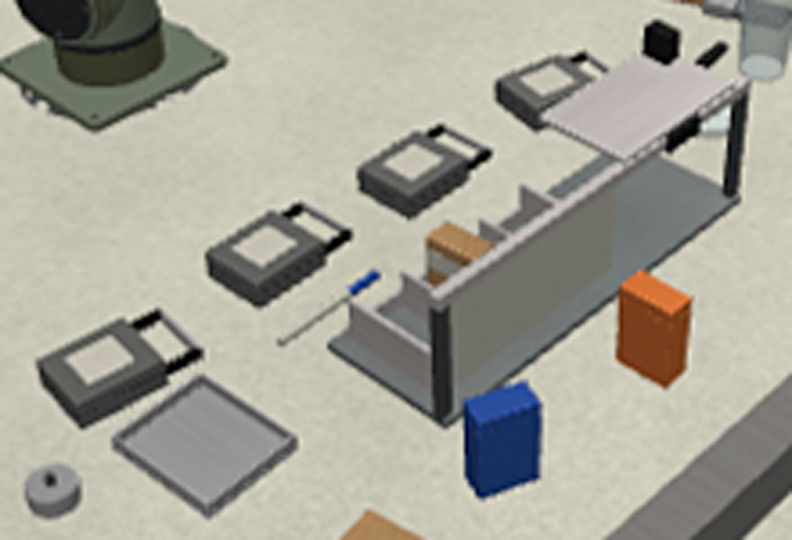

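```bash
python3 - <<'E'
from h import *
c=lambda *p:[(a/3.2+190,b/3.2+155) for a,b in p]
print("plate edge",onz("top",c((307,148),(307,60)),166).round(1))
f=cv2.imread('pics/a2.png'); h=cv2.cvtColor(f,cv2.COLOR_BGR2HSV)
m=((h[...,1]>110)&(h[...,0]>8)&(h[...,0]<25)&(h[...,2]>90)).astype(np.uint8); m[:, :350]=0; m[:80]=0; m[200:]=0
k=max(cv2.findContours(m,0,1)[0],key=cv2.contourArea)
w=onz("top",k.reshape(-1,2)/3.2+[190,155],105)[:,:2].astype(np.float32); print(cv2.minAreaRect(w))
print("dividers top at back/front",onz("top",c((366,75),(366,180),(421,75),(421,180),(475,75),(475,177)),55).round(1)[:,:2].tolist())
E
```

```text
plate edge [[614.7  94.6 166. ]
 [702.9  93.7 166. ]]
((635.8434448242188, -47.326194763183594), (60.468360900878906, 30.744638442993164), 5.71122407913208)
dividers top at back/front [[698.3, 38.6], [585.8, 40.1], [697.4, -20.3], [584.9, -18.6], [696.5, -78.1], [587.2, -76.2]]
```

```bash
python3 -m handwheel '[[5.0,[-10,-1,0],-4],[5.0,[-20,-1,0.1],-4],[5.0,[-30.5,-1,0.2],-4],[5.0,[-30.5,0,0.2],-4],[5.0,[-30.5,0,0.2],-4],[5.0,[-30.5,0,0.2],-4],[5.0,[-30.5,0,0.2],-4],[5.0,[-30.5,0,0.2],-4]]'; python3 -c "
from h import *
go(636,-47,z=68,yaw=94.5)"
```

```text
time_s: 6.75
ee_pos: [633.3, -49.4, 264.0]
ee_rot: [-89.6, 0.2, 94.1]
force: [-0.8, 0.7, 0.6]
gripper_width: 50.1
shift cm [ 0.22 19.6  -0.29] turn -0.4 | at [633.3 -49.4 264. ] [-89.6   0.2  94.1] w 50.1 F [-0.8  0.7  0.6] t 6.75
```

```bash
python3 -m handwheel '[[5.0,[0.2,5,-0.3],0],[5.0,[0.2,10,-0.3],0],[5.0,[0.2,14,-0.3],0],[5.0,[0.2,17,-0.3],0],[5.0,[0.2,19.4,-0.3],0],[5.0,[0.2,19.4,-0.3],0],[5.0,[0.2,19.4,-0.3],0]]';  python3 -m handwheel '[[2.5,[0,0,0],0],[2.5,[0,0,0],0],[2.5,[0,0,0],0],[2.5,[0,0,0],0],[2.5,[0,0,0],0]]' 12; python3 -c "
from h import *
snap('a4',(290,170,420,240),'top',6)
go(590,-328,z=250,yaw=90)"
```

```text
time_s: 7.45
ee_pos: [634.8, -46.6, 69.8]
ee_rot: [-89.5, 0.2, 94.2]
force: [-0.0, 0.2, 0.7]
gripper_width: 50.1
time_s: 7.95
ee_pos: [635.6, -46.5, 71.2]
ee_rot: [-89.7, 0.2, 94.2]
force: [0.3, 0.1, 5.2]
gripper_width: 31.9
shift cm [-27.75 -17.88   6.59] turn 4.2 | at [635.6 -46.5  71.2] [-89.7   0.2  94.2] w 31.9 F [-0.7  1.   6. ] t 8.0
```

View pics/a4.png

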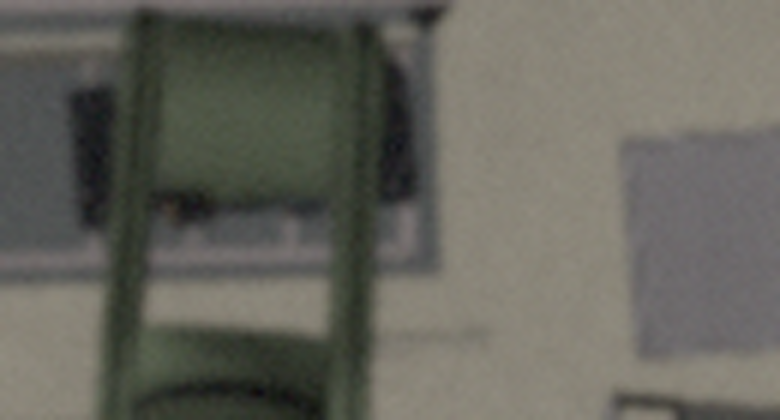

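```bash
python3 -m handwheel '[[2.5,[0,-2,0],0],[2.5,[0,-5,0],0],[2.5,[0,-10,0],0],[2.5,[0,-15,0],0],[2.5,[-5,-18,1],4],[2.5,[-10,-18,2],4],[2.5,[-14,-18,3.5],4],[2.5,[-18,-18,4.5],4],[2.5,[-22,-18,5.5],4],[2.5,[-24,-18,6],4]]'; python3 -c "
from h import *
snap('a5',(200,140,420,290),'scene',3.6)
go(585,-329,z=160,yaw=90)"
```

```text
time_s: 9.0
ee_pos: [592.6, -293.1, 251.7]
ee_rot: [-89.6, 0.3, 90.0]
force: [0.0, 0.9, -1.3]
gripper_width: 32.0
shift cm [-3.36  9.15  0.71] turn -0.1 | at [ 592.2 -295.4  251.5] [-89.6   0.4  89.9] w 32.0 F [ 0.1 -2.7 -1. ] t 9.05
```

View pics/a5.png

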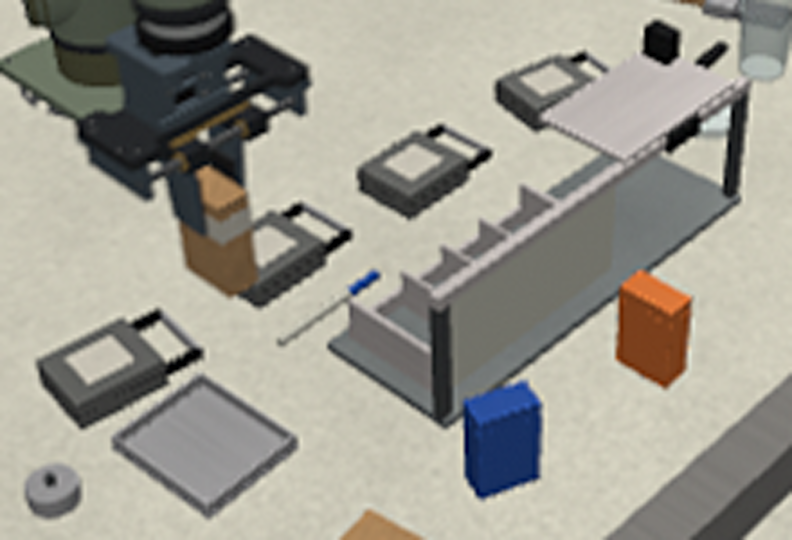

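```bash
python3 -m handwheel '[[2.5,[-3.4,0,0.7],0],[2.5,[-3.4,4,0.7],0],[2.5,[-3.4,8,0.7],0],[2.5,[-3.4,12,0.7],0],[2.5,[-3.4,15,0.7],0],[2.5,[-3.4,17,0.7],0],[2.5,[-3.4,17.6,0.7],0],[2.5,[-3.4,17.8,0.7],0],[2.5,[-3.4,17.8,0.7],0]]'; python3 -c "
from h import *
snap('a6',(200,190,310,290),'scene',6)
go(585,-329,z=64,yaw=90)"
```

```text
time_s: 9.95
ee_pos: [584.4, -330.8, 74.7]
ee_rot: [-89.6, 0.4, 89.9]
force: [0.2, 0.4, -0.8]
gripper_width: 32.0
shift cm [ 0.2   1.12 -0.04] turn -0.1 | at [ 584.6 -331.    75.2] [-89.7   0.5  89.9] w 31.9 F [ 0.  -0.1 -1.3] t 10.0
```

View pics/a6.png

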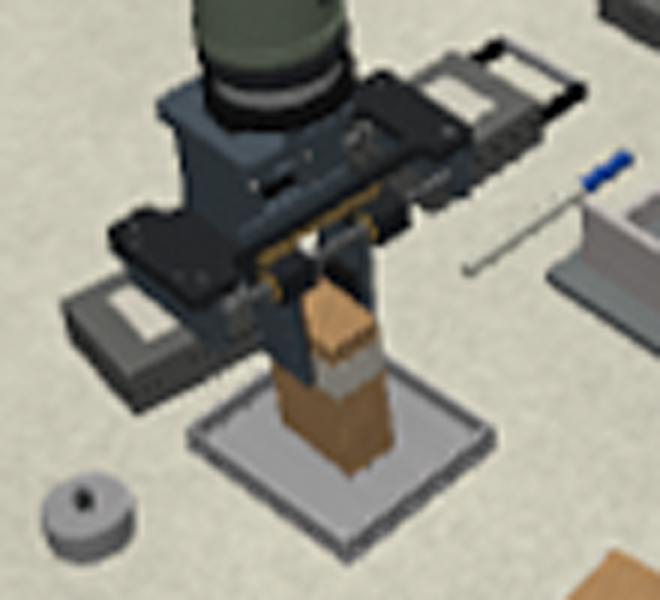

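Carton is held over the middle of the tray; lower slowly.

```bash
python3 -m handwheel '[[2.5,[0.2,0.3,0],0],[2.5,[0.2,0.6,0],0],[2.5,[0.2,0.8,0],0],[2.5,[0.2,0.9,0],0],[2.5,[0.2,0.9,0],0]]';python3 -m handwheel '[[2.5,[0,0.1,0],0],[2.5,[0,0.2,0],0],[2.5,[0,0.3,0],0],[2.5,[0,0.3,0],0]]'
```

```text
time_s: 10.5
ee_pos: [584.4, -329.0, 66.0]
ee_rot: [-89.7, 0.5, 89.9]
force: [-0.5, -0.3, -1.5]
gripper_width: 32.1
time_s: 10.9
ee_pos: [584.7, -329.3, 65.2]
ee_rot: [-89.8, 0.5, 89.9]
force: [-3.0, 1.2, 9.1]
gripper_width: 32.2
```

```bash
python3 -m handwheel '[[2.5,[0,0,0],0],[3.6,[0,0,0],0],[4,[0,0,0],0],[5,[0,0,0],0],[5,[0,0,0],0],[5,[0,-2,0],0],[5,[0,-6,0],0],[5,[0,-11,0],0],[5,[0,-14,0],0],[5,[0,-14,0],0]]'; python3 -c "
from h import *
snap('a7',(200,190,310,290),'scene',6)
go(460.6,-259.4,z=130,yaw=84)"
```

```text
time_s: 11.9
ee_pos: [587.8, -329.4, 211.3]
ee_rot: [-90.3, 0.8, 89.9]
force: [0.9, -0.2, -0.8]
gripper_width: 50.1
shift cm [ 6.9  7.8 12.6] turn 5.9 | at [ 586.4 -328.6  208. ] [-90.    0.7  89.9] w 49.8 F [ 1.   0.3 -1. ] t 11.95
```

View pics/a7.png

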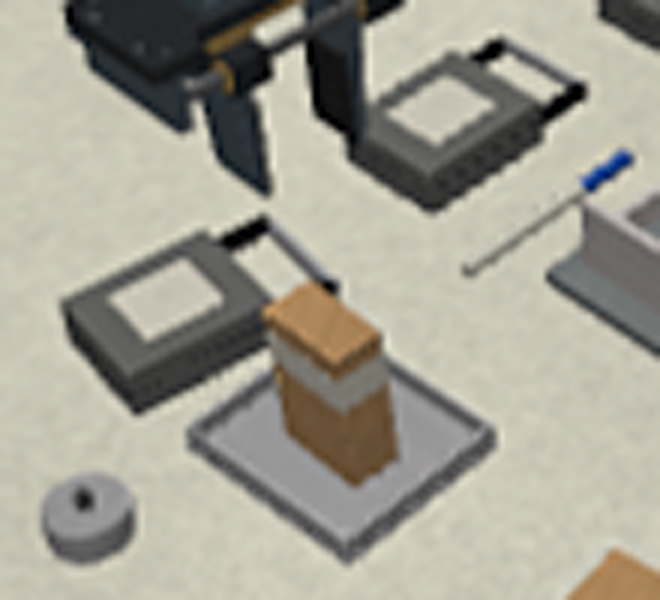

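```bash
cat >> h.py <<'E'
def cases(tag='tmp'):
    f=vision.grab_frame("top")[:,:,::-1].copy(); cv2.imwrite(f'pics/{tag}_full.png',f)
    b=cv2.resize(f[225:285,190:450],None,fx=3,fy=3,interpolation=cv2.INTER_CUBIC); cv2.imwrite(f'pics/{tag}.png',b)
    g=cv2.cvtColor(b,cv2.COLOR_BGR2GRAY); m=(g<90).astype(np.uint8)
    for k in cv2.findContours(m,0,1)[0]:
        if cv2.contourArea(k)<2000: continue
        w=onz("top",(k.reshape(-1,2)+.5)/3-.5+[190,225],28)[:,:2].astype(np.float32)
        (cx,cy),(a,bb),an=cv2.minAreaRect(w)
        if a>bb: L=a; W=bb; th=an
        else: L=bb; W=a; th=an+90
        while th<0: th+=180
        u=np.array([np.cos(np.radians(th)),np.sin(np.radians(th))]); bar=np.array([cx,cy])+64*u
        print("case L%.0f W%.0f th%.1f bar"%(L,W,th),bar.round(1))
E
python3 -c "
from h import *
cases('b1')"
```

```text
case L131 W79 th91.4 bar [434.1 -43. ]
case L131 W78 th91.4 bar [443.4 160.3]
case L134 W79 th78.9 bar [463.7 376.2]
case L225 W207 th88.2 bar [ 433.4 -279.7]
```

View pics/b1.png

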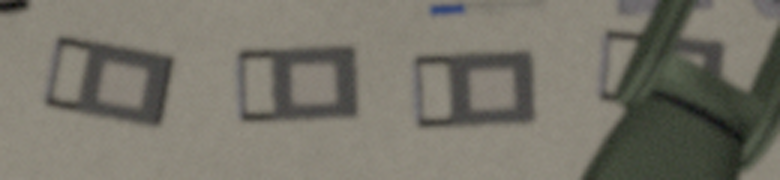

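```bash
python3 -c "
from h import *
c=lambda *p:[(a/3+190,b/3+225) for a,b in p]
print(onz('top',c((238,88),(416,92),(45,75),(602,68)),20).round(1)); print(onz('top',c((356,80),(532,86),(166,92)),34).round(1))
f=cv2.imread('pics/b1.png'); print(f[86,232:262].mean(1).round().tolist()); print(f[88,410:440].mean(1).round().tolist())"
```

```text
[[ 439.4  164.9   20. ]
 [ 431.8  -40.8   20. ]
 [ 457.6  388.5   20. ]
 [ 456.3 -256.1   20. ]]
[[ 447.3   27.9   34. ]
 [ 437.5 -173.5   34. ]
 [ 436.8  246.1   34. ]]
[133.0, 131.0, 129.0, 126.0, 124.0, 122.0, 117.0, 111.0, 106.0, 102.0, 100.0, 102.0, 106.0, 111.0, 116.0, 122.0, 127.0, 130.0, 133.0, 135.0, 135.0, 135.0, 135.0, 134.0, 134.0, 133.0, 133.0, 132.0, 132.0, 132.0]
[129.0, 128.0, 125.0, 121.0, 116.0, 111.0, 106.0, 102.0, 100.0, 98.0, 96.0, 100.0, 106.0, 114.0, 122.0, 128.0, 130.0, 132.0, 133.0, 134.0, 134.0, 134.0, 134.0, 134.0, 134.0, 133.0, 133.0, 135.0, 137.0, 138.0]
```

```bash
python3 -m handwheel '[[3.0,[3.4,0,6.3],5],[3.0,[6.8,4,12.6],6],[3.0,[6.8,7.8,12.6],6],[3.0,[6.8,7.8,12.6],6],[3.0,[6.8,7.8,12.6],6],[3.0,[6.8,7.8,12.6],6]]'; python3 -c "
from h import *
snap('c1',(200,190,310,290),'scene',6)
go(460.6,-260,z=3,yaw=84)"
```

```text
time_s: 12.6
ee_pos: [459.6, -260.8, 126.9]
ee_rot: [-89.8, 0.5, 83.9]
force: [0.6, -0.6, 0.3]
gripper_width: 30.0
shift cm [ 0.14 12.48  0.03] turn -0.1 | at [ 460.7 -261.4  127.8] [-89.9   0.6  83.9] w 29.9 F [1.2 0.1 0.6] t 12.65
```

View pics/c1.png

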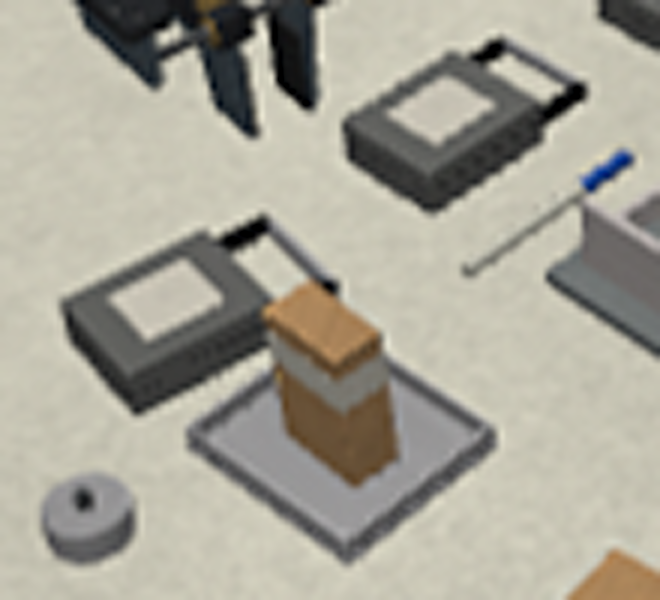

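```bash
python3 -c "
from h import *
print(onz('scene',[(200+x/6,190+y/6) for x,y in((268,220),(333,287),(500,42),(585,92))],19).round(1))"; python3 -m handwheel '[[3.0,[0.1,4,0],0],[3.0,[0.1,7,0],0],[3.0,[0.1,9.5,0],0],[3.0,[0.1,9.5,0],0]]'; python3 -c "
from h import *
snap('c2',(200,190,310,290),'scene',6)
go(460.6,-260,z=3,yaw=84)"
```

```text
[[ 430.8 -252.6   19. ]
 [ 504.3 -262.8   19. ]
 [ 404.1  -45.6   19. ]
 [ 481.3  -43.5   19. ]]
time_s: 13.05
ee_pos: [460.4, -261.2, 30.6]
ee_rot: [-89.7, 0.5, 83.9]
force: [-0.2, 0.6, 0.7]
gripper_width: 29.7
shift cm [0.18 2.94 0.11] turn -0.1 | at [ 461.5 -261.9   32.4] [-89.9   0.6  83.9] w 30.0 F [1.4 0.1 0.3] t 13.1
```

View pics/c2.png

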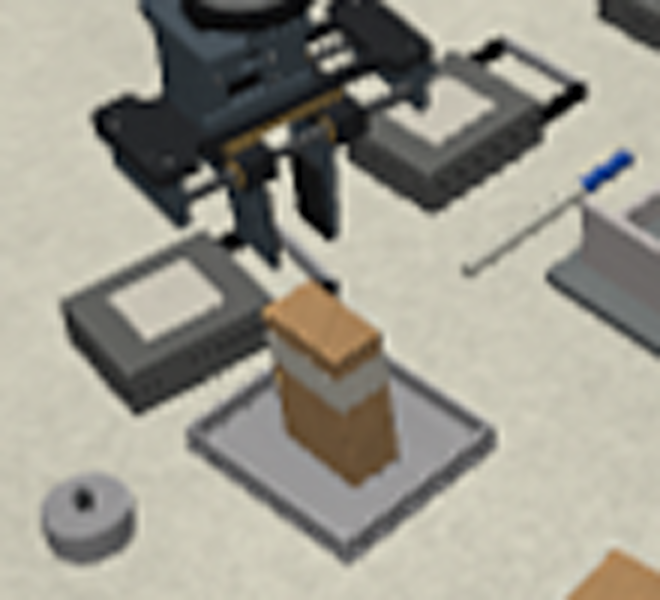

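```bash
python3 -m handwheel '[[3.0,[0.2,1.5,-0.2],0],[3.0,[0.2,2.7,-0.2],0],[3.0,[0.2,2.7,-0.2],0],[3.0,[0.2,2.7,-0.2],0]]';python3 -m handwheel '[[0.8,[0,0,0],0],[0.8,[0,0,0],0],[0.8,[0,0,0],0],[0.8,[0,0,0],0],[0.8,[0,0,0],0]]' 8;python3 -m handwheel '[[0.8,[0,-2,0],0],[0.8,[0,-4,0],0],[0.8,[0,-6,0],0],[0.8,[0,-8,0],0],[0.8,[0,-10,0],0],[0.8,[0,-12,0],0],[0.8,[0,-14,0],0],[0.8,[0,-16,0],0],[0.8,[0,-16,0],0],[0.8,[0,-16,0],0]]';  python3 -c "
from h import *
snap('c3',(180,160,310,280),'scene',5)"
```

```text
time_s: 13.5
ee_pos: [464.2, -260.8, 6.1]
ee_rot: [-90.0, 0.6, 83.9]
force: [0.4, -0.7, 1.1]
gripper_width: 30.1
time_s: 14.0
ee_pos: [464.3, -260.3, 6.5]
ee_rot: [-90.0, 0.6, 83.9]
force: [0.2, 4.0, 4.6]
gripper_width: 9.4
time_s: 15.0
ee_pos: [464.1, -259.0, 165.7]
ee_rot: [-89.9, 0.6, 83.9]
force: [-0.7, 0.3, -3.0]
gripper_width: 9.5
```

View pics/c3.png

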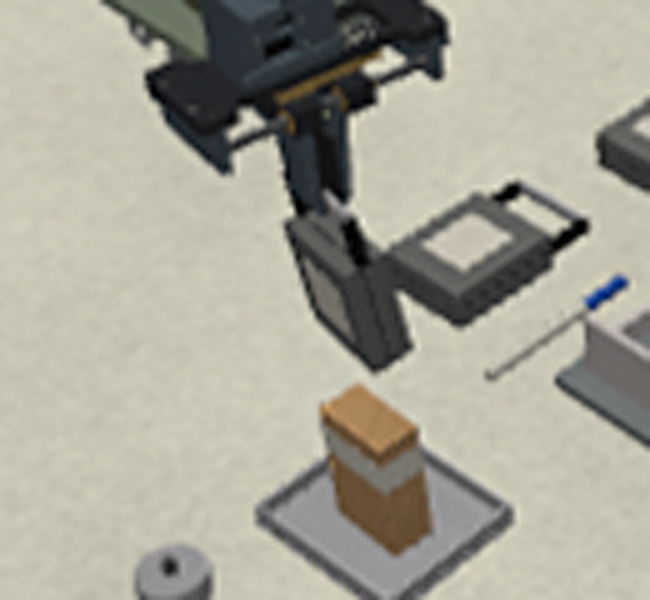

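```bash
python3 -m handwheel '[[0.8,[0,0.6,0],0],[0.8,[0,1.2,0],0],[0.8,[0,1.8,0],0],[0.8,[0,2.2,0],0],[0.8,[0,2.6,0],0],[0.8,[0,2.9,0],0],[0.8,[0,2.9,0],0]]';python3 -c "
from h import *
snap('c4',(180,160,310,280),'scene',5)"
```

```text
time_s: 15.75
ee_pos: [463.4, -258.8, 135.6]
ee_rot: [-89.8, 0.5, 83.9]
force: [-0.2, 0.0, -2.6]
gripper_width: 9.7
```

View pics/c4.png

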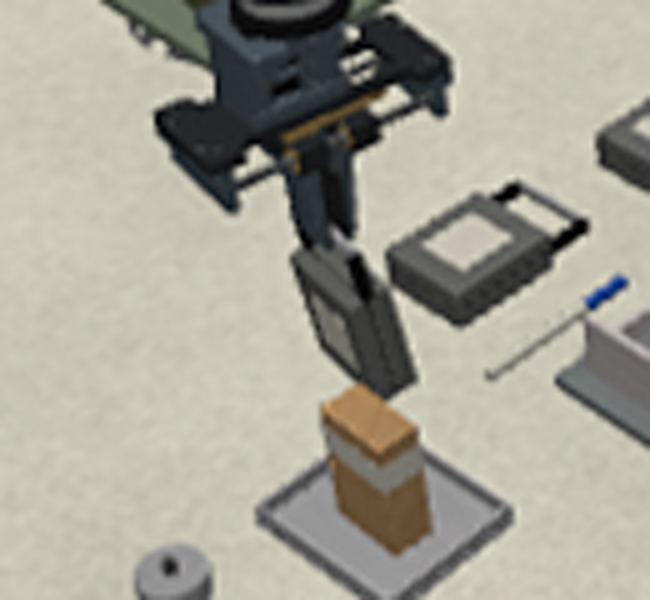

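```bash
python3 -m handwheel '[[0.8,[0,0.2,0],0],[0.8,[0,0.4,0],0],[0.8,[0,0.6,0],0],[0.8,[0,0.6,0],0]]';python3 -m handwheel '[[0.8,[0,0.2,0],0],[0.8,[0,0.4,0],0],[0.8,[0,0.4,0],0]]'
```

```text
time_s: 16.2
ee_pos: [464.8, -259.8, 132.2]
ee_rot: [-90.1, 0.7, 83.9]
force: [-0.4, -0.3, 7.3]
gripper_width: 9.4
time_s: 16.5
ee_pos: [466.0, -260.8, 130.7]
ee_rot: [-90.3, 0.8, 83.9]
force: [-1.6, 0.1, 9.9]
gripper_width: 9.7
```

```bash
python3 -m handwheel '[[0.8,[0,-0.1,0],0],[2.6,[0,-0.1,0],0],[2.6,[0,-0.1,0],0],[2.6,[0,-0.1,0],0],[2.6,[0,-0.1,0],0],[2.6,[0,0.6,0],0],[2.6,[0,1.4,0],0],[2.6,[0,1.5,0],0],[2.6,[0,1.5,0],0]]';python3 -c "
from h import *
snap('c5',(180,160,310,280),'scene',5)"
```

```text
time_s: 17.4
ee_pos: [465.6, -260.8, 114.9]
ee_rot: [-90.2, 0.8, 83.9]
force: [0.6, 0.2, 0.8]
gripper_width: 26.2
```

View pics/c5.png

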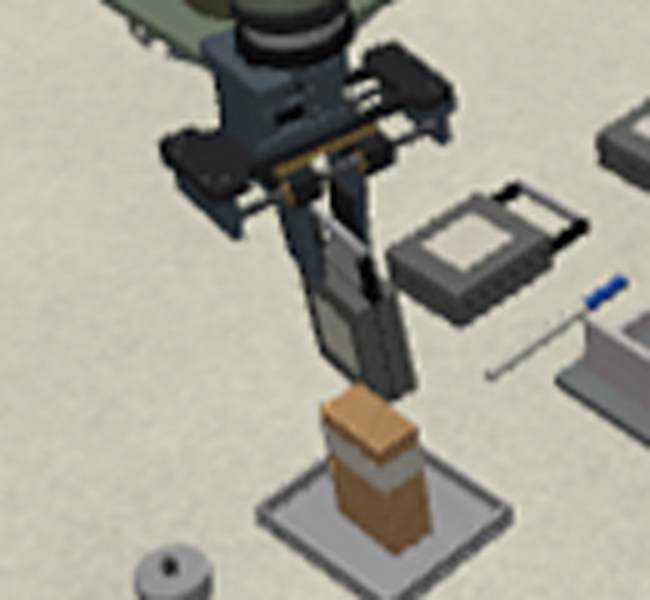

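```bash
python3 -m handwheel '[[0.8,[0,0,0],0],[0.8,[0,0,0],0],[0.8,[0,0,0],0],[0.8,[0,0,0],0],[0.8,[0,-1,0],0],[0.8,[0,-3,0],0],[0.8,[0,-6,0],0],[0.8,[0,-9,0],0],[0.8,[0,-10.5,0],0],[0.8,[0,-10.5,0],0]]' 30;python3 -c "
from h import *
snap('c6',(180,160,310,280),'scene',5)
go(638,-107,z=215,yaw=90)"
```

```text
time_s: 18.45
ee_pos: [466.7, -260.2, 223.1]
ee_rot: [-90.5, 0.9, 83.9]
force: [-0.5, 0.4, -4.0]
gripper_width: 9.5
shift cm [ 17.01   0.62 -15.51] turn -6.1 | at [ 465.7 -259.6  221.2] [-90.4   0.8  83.9] w 9.0 F [-0.5 -0.1 -2.4] t 18.5
```

View pics/c6.png

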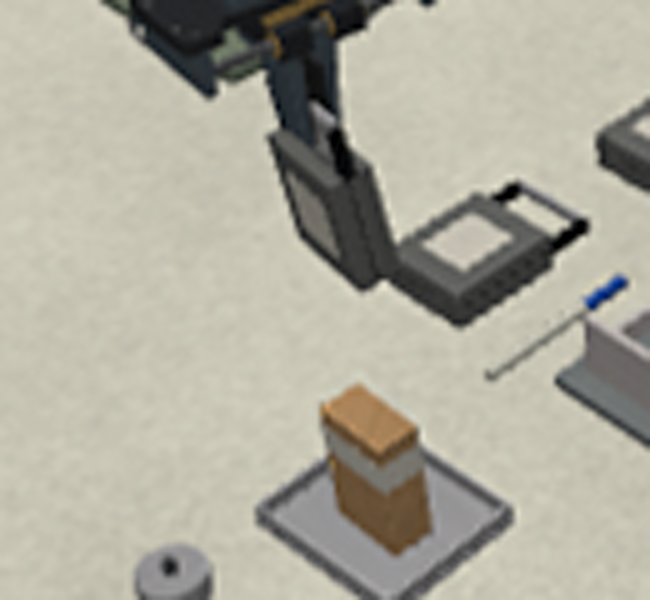

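```bash
python3 -m handwheel '[[0.8,[2,0,-2],-1],[0.8,[5,0,-4.5],-2],[0.8,[8,0,-7.5],-3],[0.8,[11,0.3,-10],-4],[0.8,[14,0.3,-12.5],-5],[0.8,[16,0.3,-14.5],-6],[0.8,[17,0.3,-15.5],-6],[0.8,[17,0.3,-15.5],-6],[0.8,[17,0.3,-15.5],-6],[0.8,[17,0.3,-15.5],-6]]' 30;python3 -c "
from h import *
snap('c7',(230,120,360,240),'scene',5)
snap('c7t',(290,150,420,270),'top',5)
go(638,-107,z=160,yaw=90)"
```

```text
time_s: 19.5
ee_pos: [636.7, -108.3, 216.5]
ee_rot: [-90.2, 0.9, 89.8]
force: [-0.1, 0.2, -3.4]
gripper_width: 9.0
shift cm [ 0.13  5.69 -0.1 ] turn -0.2 | at [ 637.  -108.3  216.9] [-90.2   0.9  89.8] w 9.5 F [-0.6 -0.7 -2.9] t 19.6
```

View pics/c7.png

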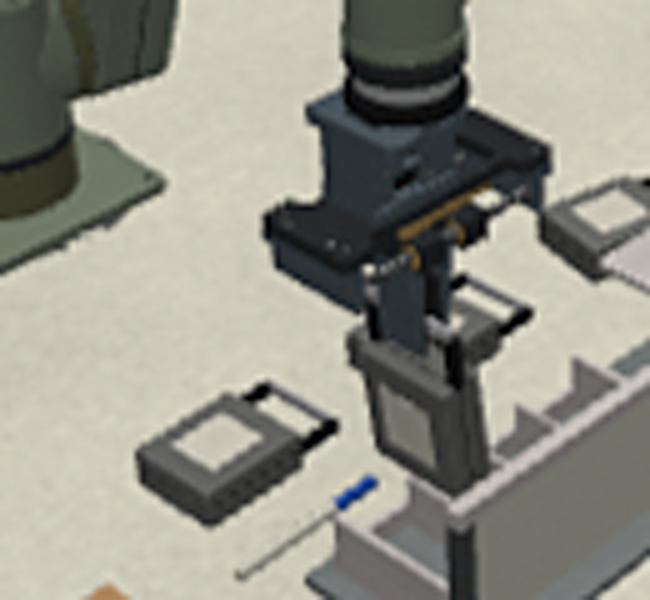

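View pics/c7t.png

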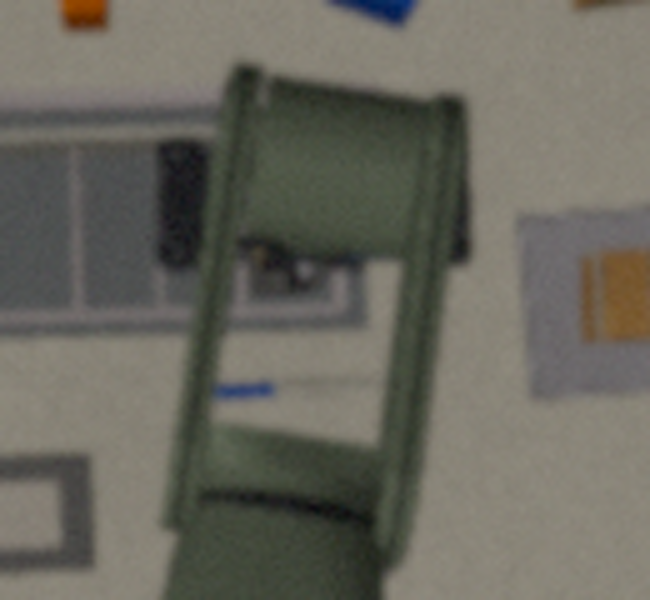

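```bash
python3 -m handwheel '[[0.8,[0.1,2,0],0],[0.8,[0.1,4,0],0],[0.8,[0.1,6,0],0],[0.8,[0.1,7.5,0],0],[0.8,[0.1,8.3,0],0],[0.8,[0.1,8.5,0],0],[0.8,[0.1,8.5,0],0]]' 30;python3 -m handwheel '[[0.8,[0,0.3,0],0],[0.8,[0,0.6,0],0],[0.8,[0,0.6,0],0]]'; python3 -c "
from h import *
snap('c8',(230,120,360,240),'scene',5)"
```

```text
time_s: 20.3
ee_pos: [637.4, -108.9, 132.4]
ee_rot: [-90.3, 0.9, 89.8]
force: [0.5, -0.6, -2.4]
gripper_width: 9.2
time_s: 20.6
ee_pos: [637.4, -109.0, 126.4]
ee_rot: [-90.3, 0.9, 89.8]
force: [0.2, -0.3, -3.1]
gripper_width: 9.0
```

View pics/c8.png

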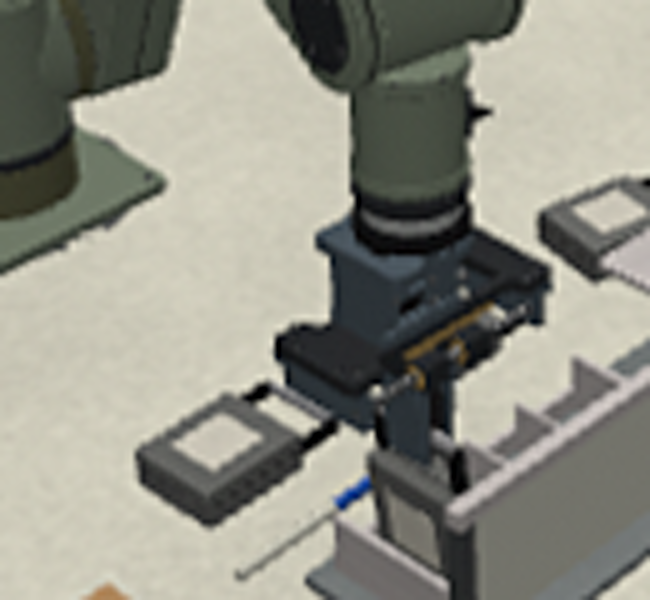

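```bash
python3 -m handwheel '[[0.8,[0,0.15,0],0],[0.8,[0,0.3,0],0],[0.8,[0,0.3,0],0]]';python3 -m handwheel '[[0.8,[0,0.1,0],0],[0.8,[0,0.2,0],0],[0.8,[0,0.2,0],0]]'
```

```text
time_s: 20.95
ee_pos: [638.2, -109.2, 125.4]
ee_rot: [-90.4, 0.9, 89.8]
force: [-0.7, 0.3, 5.9]
gripper_width: 9.2
time_s: 21.25
ee_pos: [638.6, -109.3, 125.4]
ee_rot: [-90.5, 1.0, 89.8]
force: [-3.8, 0.1, 8.1]
gripper_width: 9.2
```

```bash
python3 -m handwheel '[[0.8,[0,-0.1,0],0],[1.5,[0,-0.1,0],0],[2.8,[0,-0.1,0],0],[2.8,[0,-0.1,0],0],[2.8,[0,-0.1,0],0],[2.8,[0,-2,0],0],[2.8,[0,-5,0],0],[2.8,[0,-10,0],0],[2.8,[0,-13,0],0],[2.8,[0,-13,0],0]]'; python3 -c "
from h import *
snap('c9',(230,120,360,240),'scene',5)
cases('b2')
go(434,-44,z=130,yaw=91)"
```

```text
time_s: 22.25
ee_pos: [639.8, -107.6, 261.3]
ee_rot: [-91.2, 1.1, 89.8]
force: [0.4, 0.2, 0.1]
gripper_width: 28.0
case L131 W80 th91.4 bar [443.4 160.2]
case L134 W80 th78.7 bar [463.8 376. ]
case L224 W179 th173.3 bar [ 372.1 -100.3]
shift cm [ 6.25 12.57 20.36] turn -1.2 | at [ 637.4 -107.2  255.7] [-90.6   1.   89.8] w 28.0 F [-0.4 -0.  -0.6] t 22.35
```

View pics/c9.png

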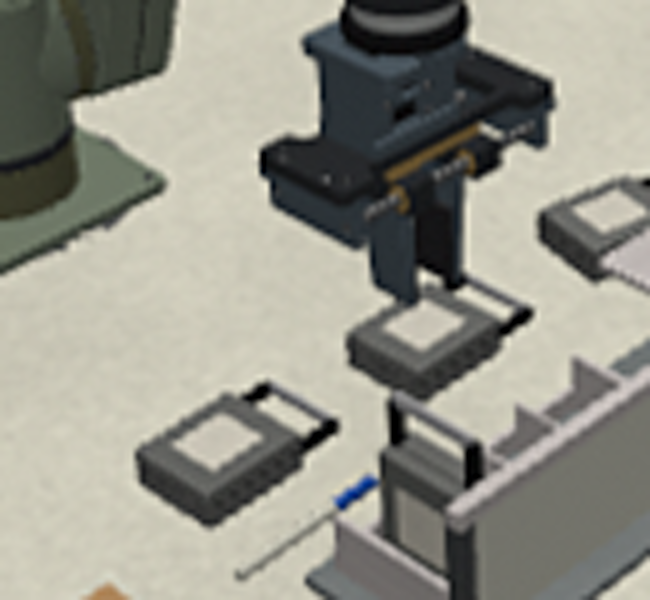

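View pics/b2_full.png

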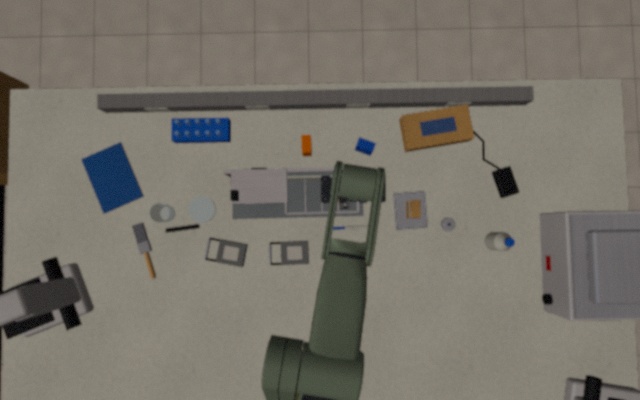

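```bash
python3 -c "
from h import *
print(onz('scene',[(230+x/5,120+y/5) for x,y in((266,386),(334,428),(457,280),(530,314))],19).round(1))"
python3 -m handwheel '[[3.0,[2,0,5],-1],[3.0,[4,0,10],-1],[3.0,[5,0,15],-1],[3.0,[6.2,2,20.2],-1],[3.0,[6.2,7,20.2],-1],[3.0,[6.2,12,20.2],-1],[3.0,[6.2,16,20.2],-1],[3.0,[6.2,18,20.2],-1],[3.0,[6.2,19,20.2],-1],[3.0,[6.2,19,20.2],-1]]' 10; python3 -c "
from h import *
snap('d1',(200,140,330,260),'scene',5)
go(436,-44,z=4,yaw=91)"
```

```text
[[404.6 -46.8  19. ]
 [480.5 -46.4  19. ]
 [414.5 152.3  19. ]
 [490.3 158.1  19. ]]
time_s: 23.35
ee_pos: [436.1, -47.6, 60.9]
ee_rot: [-90.3, 0.9, 90.8]
force: [-1.0, 0.4, -0.0]
gripper_width: 29.9
shift cm [0.37 5.81 0.12] turn -0.2 | at [437.3 -47.7  62.1] [-90.5   1.   90.8] w 30.0 F [ 0.3 -0.7  0.3] t 23.4
```

View pics/d1.png

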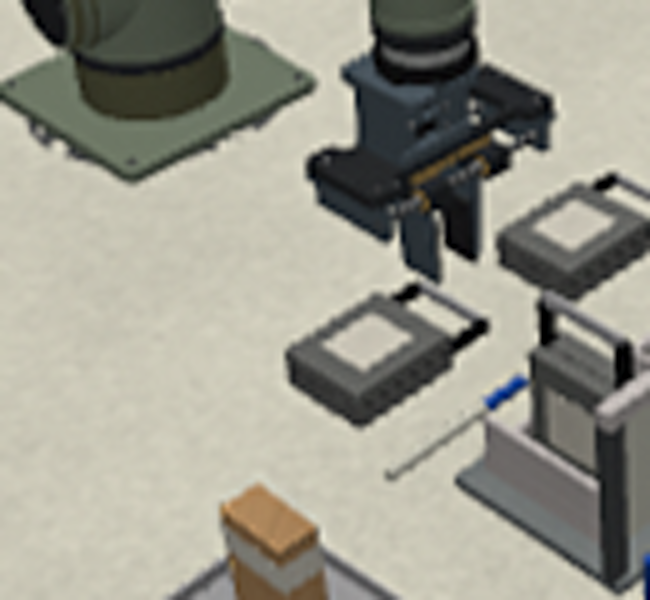

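```bash
python3 -m handwheel '[[3.0,[0.3,2,-0.1],0],[3.0,[0.3,4,-0.1],0],[3.0,[0.3,5.4,-0.1],0],[3.0,[0.3,5.9,-0.1],0],[3.0,[0.3,5.9,-0.1],0],[3.0,[0.3,5.9,-0.1],0]]';python3 -m handwheel '[[0.8,[0,0,0],0],[0.8,[0,0,0],0],[0.8,[0,0,0],0],[0.8,[0,0,0],0],[0.8,[0,0,0],0]]' 8;python3 -m handwheel '[[0.8,[0,-2,0],0],[0.8,[0,-4,0],0],[0.8,[0,-6,0],0],[0.8,[0,-8,0],0],[0.8,[0,-10,0],0],[0.8,[0,-12,0],0],[0.8,[0,-14,0],0],[0.8,[0,-15,0],0],[0.8,[0,-15,0],0],[0.8,[0,-15,0],0]]';  python3 -c "
from h import *
snap('d2',(200,130,330,250),'scene',5)"
```

```text
time_s: 24.0
ee_pos: [439.7, -45.8, 4.1]
ee_rot: [-90.6, 1.0, 90.8]
force: [-0.3, 0.5, 0.7]
gripper_width: 29.8
time_s: 24.5
ee_pos: [440.6, -45.5, 4.7]
ee_rot: [-90.7, 1.0, 90.8]
force: [0.5, 4.7, 5.4]
gripper_width: 9.5
time_s: 25.5
ee_pos: [437.8, -43.2, 153.7]
ee_rot: [-90.6, 1.0, 90.8]
force: [-0.9, -0.1, -5.0]
gripper_width: 9.9
```

View pics/d2.png

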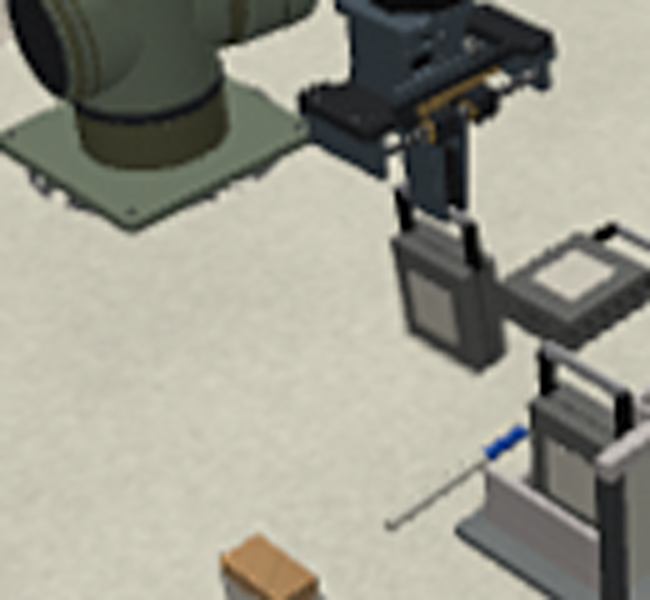

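```bash
python3 -m handwheel '[[0.8,[0,0.6,0],0],[0.8,[0,1.2,0],0],[0.8,[0,1.7,0],0],[0.8,[0,2.0,0],0],[0.8,[0,2.2,0],0],[0.8,[0,2.2,0],0]]';python3 -m handwheel '[[0.8,[0,0.2,0],0],[0.8,[0,0.4,0],0],[0.8,[0,0.4,0],0]]'
```

```text
time_s: 26.15
ee_pos: [439.2, -44.1, 132.8]
ee_rot: [-90.7, 1.1, 90.8]
force: [-1.5, -1.4, 6.9]
gripper_width: 9.5
time_s: 26.45
ee_pos: [440.6, -44.7, 130.7]
ee_rot: [-91.0, 1.1, 90.8]
force: [-1.5, -0.6, 10.1]
gripper_width: 9.6
```

```bash
python3 -m handwheel '[[0.8,[0,-0.1,0],0],[2.6,[0,-0.1,0],0],[2.6,[0,-0.1,0],0],[2.6,[0,-0.1,0],0],[2.6,[0,-0.1,0],0],[2.6,[0,0.6,0],0],[2.6,[0,1.4,0],0],[2.6,[0,1.5,0],0],[2.6,[0,1.5,0],0]]';python3 -c "
from h import *
snap('d3',(200,130,330,250),'scene',5)"
```

```text
time_s: 27.35
ee_pos: [440.5, -45.0, 115.1]
ee_rot: [-90.9, 1.1, 90.8]
force: [0.3, -0.5, -0.3]
gripper_width: 25.3
```

View pics/d3.png

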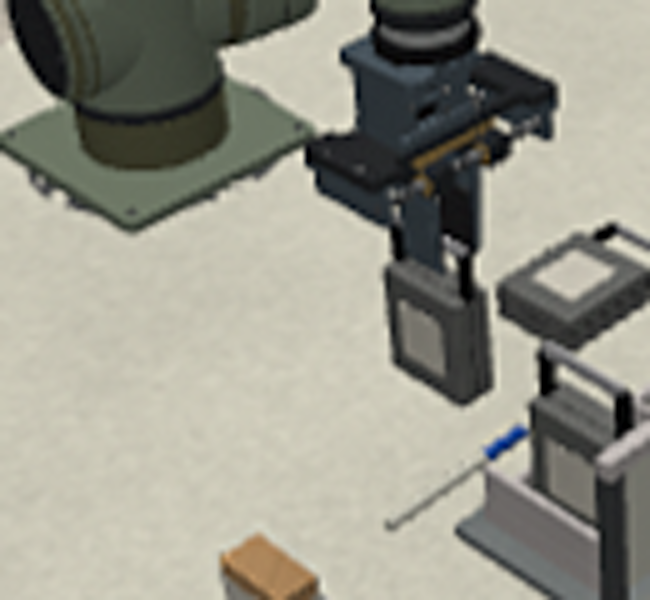

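```bash
python3 -m handwheel '[[0.8,[0,0,0],0],[0.8,[0,0,0],0],[0.8,[0,0,0],0],[0.8,[0,0,0],0],[0.8,[0,-1,0],0],[0.8,[0,-3,0],0],[0.8,[0,-6,0],0],[0.8,[0,-9,0],0],[0.8,[0,-10.5,0],0],[0.8,[0,-10.5,0],0]]' 30;python3 -c "
from h import *
go(638,-48,z=215,yaw=90)"
```

```text
time_s: 28.4
ee_pos: [440.2, -42.9, 222.7]
ee_rot: [-91.2, 1.2, 90.8]
force: [-0.1, 0.1, -3.9]
gripper_width: 9.5
shift cm [ -0.79   0.77 -19.77] turn 0.8 | at [440.2 -42.9 222.7] [-91.2   1.2  90.8] w 9.5 F [-0.1  0.1 -3.9] t 28.4
```

```bash
python3 -m handwheel '[[0.8,[0,0,-2],0],[0.8,[-0.2,0,-5],0],[0.8,[-0.4,0.2,-8.5],0.8],[0.8,[-0.6,0.4,-12],0.8],[0.8,[-0.8,0.4,-15.5],0.8],[0.8,[-0.8,0.5,-18],0.8],[0.8,[-0.8,0.5,-19.3],0.8],[0.8,[-0.8,0.5,-19.8],0.8],[0.8,[-0.8,0.5,-19.8],0.8],[0.8,[-0.8,0.5,-19.8],0.8]]' 30;python3 -c "
from h import *
snap('d4',(230,120,360,240),'scene',5)
go(638,-48,z=128,yaw=90)"
```

```text
time_s: 29.4
ee_pos: [637.1, -48.0, 221.2]
ee_rot: [-91.1, 1.1, 90.0]
force: [0.1, -0.0, -4.7]
gripper_width: 9.3
shift cm [ 0.01  9.36 -0.09] turn 0.0 | at [637.1 -48.1 221.6] [-91.1   1.1  90. ] w 9.1 F [-0.1  0.8 -4.1] t 29.45
```

View pics/d4.png

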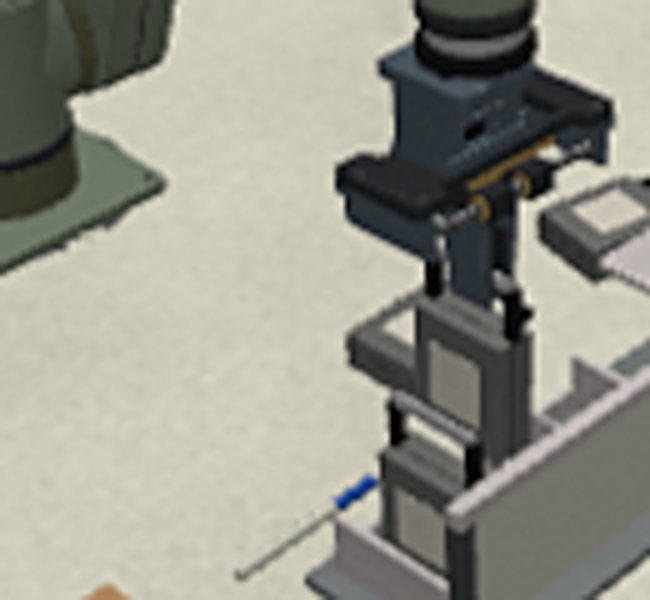

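```bash
python3 -m handwheel '[[0.8,[0,2,0],0],[0.8,[0,4,0],0],[0.8,[0,6,0],0],[0.8,[0,8,0],0],[0.8,[0,8.8,0],0],[0.8,[0,9.2,0],0],[0.8,[0,9.2,0],0],[0.8,[0,9.2,0],0]]' 30;python3 -m handwheel '[[0.8,[0,0.2,0],0],[0.8,[0,0.4,0],0],[0.8,[0,0.4,0],0]]'
```

```text
time_s: 30.25
ee_pos: [639.5, -50.0, 130.9]
ee_rot: [-91.2, 1.2, 90.0]
force: [-0.7, -0.1, -2.8]
gripper_width: 9.4
time_s: 30.55
ee_pos: [639.6, -50.0, 126.9]
ee_rot: [-91.2, 1.2, 90.0]
force: [-0.5, -0.5, -4.5]
gripper_width: 9.2
```

```bash
python3 -m handwheel '[[0.8,[0,0.1,0],0],[0.8,[0,0.2,0],0],[0.8,[0,0.25,0],0],[0.8,[0,0.25,0],0]]'
```

```text
time_s: 30.95
ee_pos: [640.4, -50.3, 125.6]
ee_rot: [-91.4, 1.2, 90.0]
force: [0.4, 0.2, 4.4]
gripper_width: 9.3
```

Contact; release and rise.

```bash
python3 -m handwheel '[[0.8,[0,0,0],0],[1.5,[0,-0.05,0],0],[2.8,[0,-0.1,0],0],[2.8,[0,-0.1,0],0],[2.8,[0,-0.1,0],0],[2.8,[0,-2,0],0],[2.8,[0,-5,0],0],[2.8,[0,-10,0],0],[2.8,[0,-12,0],0],[2.8,[0,-12,0],0]]'; python3 -c "
from h import *
snap('d5',(230,120,360,240),'scene',5)
cases('b3')
go(448,158,z=130,yaw=92)"
```

```text
time_s: 31.95
ee_pos: [639.4, -47.8, 249.9]
ee_rot: [-91.9, 1.2, 90.0]
force: [0.7, 0.2, -0.4]
gripper_width: 27.9
case L134 W80 th79.0 bar [463.9 376.1]
case L291 W205 th89.1 bar [438.5  81.8]
shift cm [20.58 11.51 18.91] turn -2.0 | at [637.2 -47.7 245.1] [-91.4   1.2  90. ] w 27.9 F [0.6 0.1 0. ] t 32.05
```

View pics/d5.png

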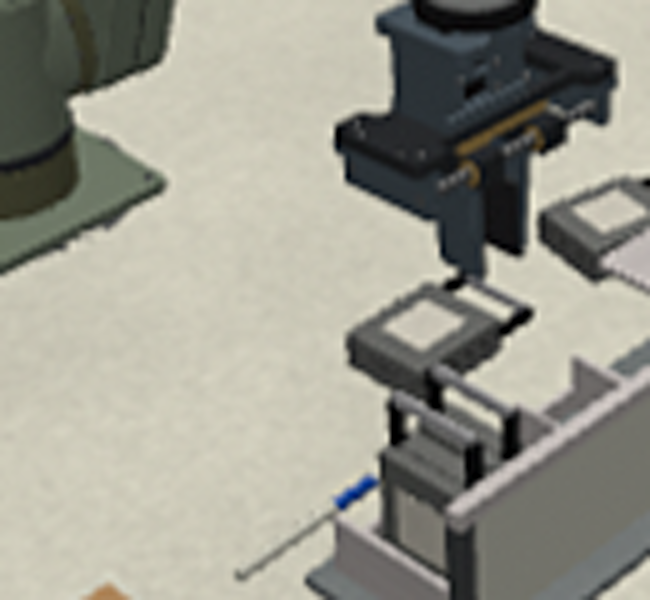

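View pics/b3_full.png

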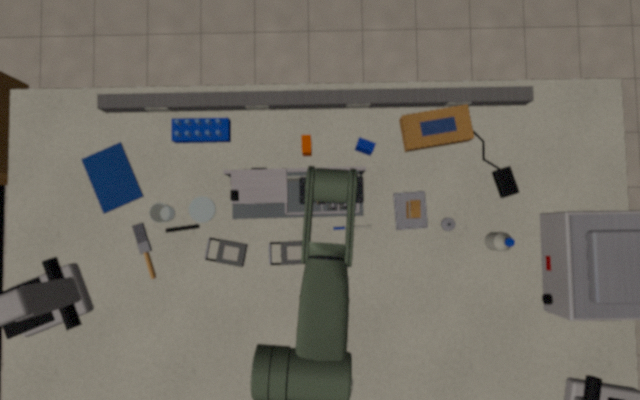

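```bash
python3 -m handwheel '[[3.0,[4,0,4],-2],[3.0,[8,0,7],-2],[3.0,[12,0,11],-2],[3.0,[16,1,14],-2],[3.0,[19,3,17],-2],[3.0,[20.6,7,18.9],-2],[3.0,[20.6,11,18.9],-2],[3.0,[20.6,15,18.9],-2],[3.0,[20.6,18,18.9],-2],[3.0,[20.6,18,18.9],-2]]' 10; python3 -c "
from h import *
snap('e1',(240,120,370,240),'scene',5)
go(448,158,z=4,yaw=92)"
```

```text
time_s: 33.05
ee_pos: [447.5, 152.9, 51.6]
ee_rot: [-90.6, 1.4, 92.1]
force: [0.8, -0.6, -0.5]
gripper_width: 30.1
shift cm [0.45 5.   0.16] turn 0.0 | at [449.8 153.6  54. ] [-90.9   1.3  92. ] w 30.0 F [0.2 0.8 1.3] t 33.1
```

View pics/e1.png

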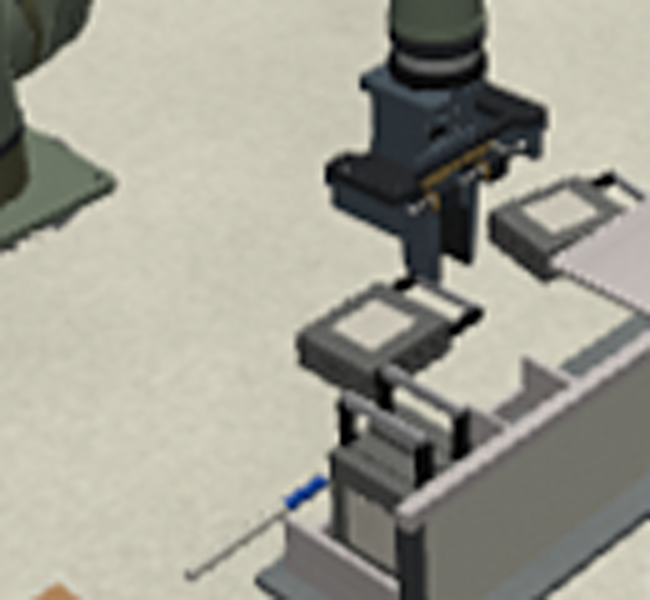

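```bash
python3 -m handwheel '[[3.0,[0.5,2,0.1],0],[3.0,[0.5,3.6,0.1],0],[3.0,[0.5,4.6,0.1],0],[3.0,[0.5,5.0,0.1],0],[3.0,[0.5,5.0,0.1],0],[3.0,[0.5,5.0,0.1],0]]';python3 -m handwheel '[[0.8,[0,0,0],0],[0.8,[0,0,0],0],[0.8,[0,0,0],0],[0.8,[0,0,0],0],[0.8,[0,0,0],0]]' 8;python3 -m handwheel '[[0.8,[0,-2,0],0],[0.8,[0,-4,0],0],[0.8,[0,-6,0],0],[0.8,[0,-8,0],0],[0.8,[0,-10,0],0],[0.8,[0,-12,0],0],[0.8,[0,-14,0],0],[0.8,[0,-15,0],0],[0.8,[0,-15,0],0],[0.8,[0,-15,0],0]]';  python3 -c "
from h import *
snap('e2',(240,110,370,230),'scene',5)"
```

```text
time_s: 33.7
ee_pos: [450.1, 157.5, 4.6]
ee_rot: [-91.0, 1.3, 92.0]
force: [-0.8, -1.0, 1.3]
gripper_width: 30.2
time_s: 34.2
ee_pos: [450.8, 158.2, 5.2]
ee_rot: [-91.1, 1.2, 92.0]
force: [-0.4, 4.5, 4.9]
gripper_width: 9.9
time_s: 35.2
ee_pos: [447.0, 160.7, 154.0]
ee_rot: [-90.9, 1.3, 92.0]
force: [0.9, -0.5, -3.8]
gripper_width: 9.6
```

View pics/e2.png

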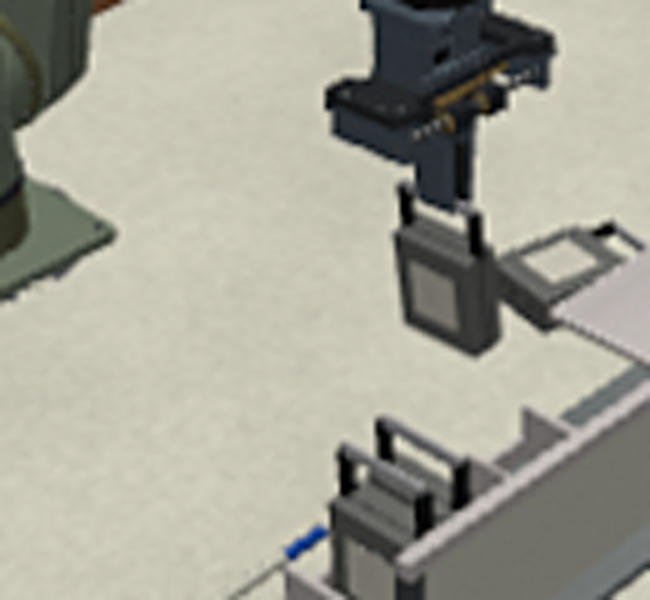

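```bash
python3 -m handwheel '[[0.8,[0,0.6,0],0],[0.8,[0,1.2,0],0],[0.8,[0,1.7,0],0],[0.8,[0,2.0,0],0],[0.8,[0,2.2,0],0],[0.8,[0,2.2,0],0]]'
```

```text
time_s: 35.85
ee_pos: [447.3, 160.1, 132.2]
ee_rot: [-90.9, 1.3, 92.0]
force: [-1.5, -0.1, 0.6]
gripper_width: 10.1
```

```bash
python3 -m handwheel '[[0.8,[0,0.1,0],0],[0.8,[0,0.2,0],0],[0.8,[0,0.2,0],0],[2.6,[0,0.15,0],0],[2.6,[0,0.15,0],0],[2.6,[0,0.15,0],0],[2.6,[0,0.6,0],0],[2.6,[0,1.3,0],0],[2.6,[0,1.6,0],0],[2.6,[0,1.6,0],0]]';python3 -c "
from h import *
snap('e3',(240,110,370,230),'scene',5)"
```

```text
time_s: 36.85
ee_pos: [447.0, 159.5, 115.3]
ee_rot: [-90.8, 1.4, 92.0]
force: [0.2, -0.3, 0.6]
gripper_width: 25.9
```

View pics/e3.png

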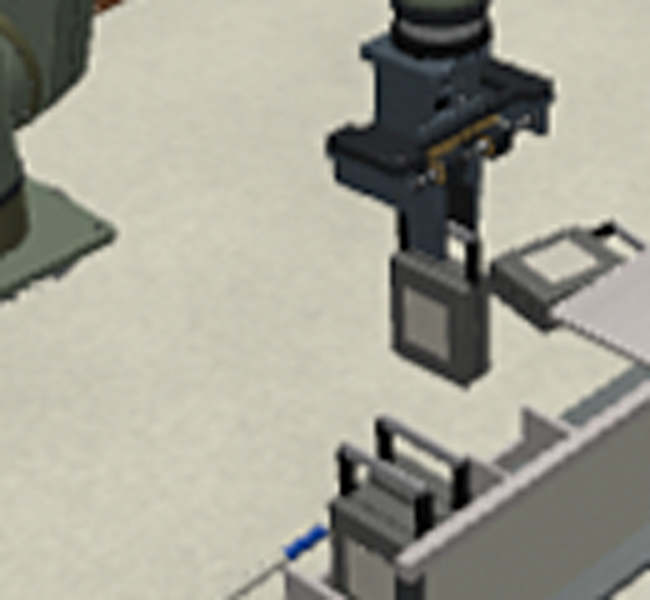

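```bash
python3 -m handwheel '[[0.8,[0,0,0],0],[0.8,[0,0,0],0],[0.8,[0,0,0],0],[0.8,[0,0,0],0],[0.8,[0,-1,0],0],[0.8,[0,-3,0],0],[0.8,[0,-6,0],0],[0.8,[0,-9,0],0],[0.8,[0,-10.3,0],0],[0.8,[0,-10.3,0],0]]' 30;python3 -c "
from h import *
go(638,8,z=220,yaw=90)"
```

```text
time_s: 37.9
ee_pos: [446.7, 162.5, 221.0]
ee_rot: [-91.1, 1.3, 92.0]
force: [-0.4, -0.7, -4.0]
gripper_width: 9.6
shift cm [-16.11   0.1  -18.58] turn 2.0 | at [446.7 162.5 221. ] [-91.1   1.3  92. ] w 9.6 F [-0.4 -0.7 -4. ] t 37.9
```

```bash
python3 -m handwheel '[[0.8,[-2,0,0],0],[0.8,[-5,0,-1],0],[0.8,[-8.5,0,-2],0],[0.8,[-12,0,-4],1],[0.8,[-14.5,0,-7],2],[0.8,[-16,0,-10.5],2],[0.8,[-16.1,0,-14],2],[0.8,[-16.1,0,-17],2],[0.8,[-16.1,0,-18.6],2],[0.8,[-16.1,0,-18.6],2]]' 30;python3 -c "
from h import *
snap('e4',(230,120,360,240),'scene',5)
go(638,8,z=128,yaw=90)"
```

```text
time_s: 38.9
ee_pos: [639.3, 8.2, 225.6]
ee_rot: [-91.0, 1.2, 90.0]
force: [-0.3, 0.7, -3.7]
gripper_width: 9.6
shift cm [-0.02  9.8  -0.04] turn 0.0 | at [637.6   8.2 226. ] [-90.9   1.2  90. ] w 9.4 F [-0.5  0.  -3.1] t 38.95
```

View pics/e4.png

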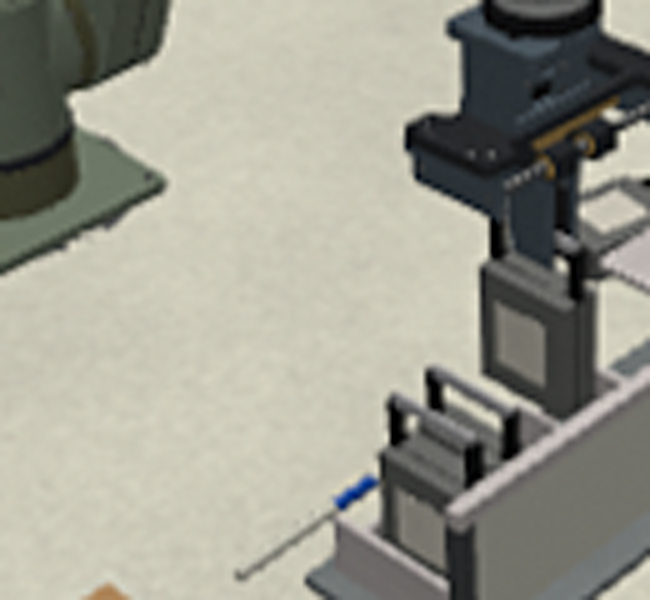

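```bash
python3 -m handwheel '[[0.8,[0,2,0],0],[0.8,[0.1,4,0],0],[0.8,[0.1,6,0],0],[0.8,[0.1,8,0],0],[0.8,[0.1,9.1,0],0],[0.8,[0.1,9.6,0],0],[0.8,[0.1,9.7,0],0],[0.8,[0.1,9.7,0],0]]' 30;python3 -m handwheel '[[0.8,[0,0.1,0],0],[0.8,[0,0.2,0],0],[0.8,[0,0.3,0],0],[0.8,[0,0.3,0],0]]'
```

```text
time_s: 39.75
ee_pos: [639.4, 7.1, 129.8]
ee_rot: [-91.0, 1.2, 90.0]
force: [-1.1, 1.1, -3.6]
gripper_width: 9.1
time_s: 40.15
ee_pos: [639.4, 7.1, 126.8]
ee_rot: [-91.0, 1.2, 90.0]
force: [-1.1, -0.9, -4.0]
gripper_width: 9.1
```

```bash
python3 -m handwheel '[[0.8,[0,0.1,0],0],[0.8,[0,0.2,0],0],[0.8,[0,0.25,0],0],[0.8,[0,0.25,0],0]]'
```

```text
time_s: 40.55
ee_pos: [640.0, 7.1, 125.8]
ee_rot: [-91.1, 1.2, 90.0]
force: [-1.4, -0.6, 5.0]
gripper_width: 8.8
```

```bash
python3 -m handwheel '[[0.8,[0,0,0],0],[1.5,[0,-0.05,0],0],[2.8,[0,-0.1,0],0],[2.8,[0,-0.1,0],0],[2.8,[0,-0.1,0],0],[2.8,[0,-2,0],0],[2.8,[0,-5,0],0],[2.8,[0,-10,0],0],[2.8,[0,-12,0],0],[2.8,[0,-12,0],0]]'; python3 -c "
from h import *
snap('e5',(260,120,390,240),'scene',5)
cases('b4')
go(463,376,z=260,yaw=79)"
```

```text
time_s: 41.55
ee_pos: [639.7, 9.7, 250.1]
ee_rot: [-91.6, 1.2, 90.0]
force: [-0.6, -0.2, 0.6]
gripper_width: 28.0
case L134 W80 th78.6 bar [463.8 376.1]
case L205 W175 th179.2 bar [373.8  36.2]
shift cm [36.64 -1.48 17.44] turn 11.0 | at [637.4   9.7 245.2] [-91.1   1.2  90. ] w 28.1 F [-0.3 -0.5 -1.1] t 41.65
```

View pics/e5.png

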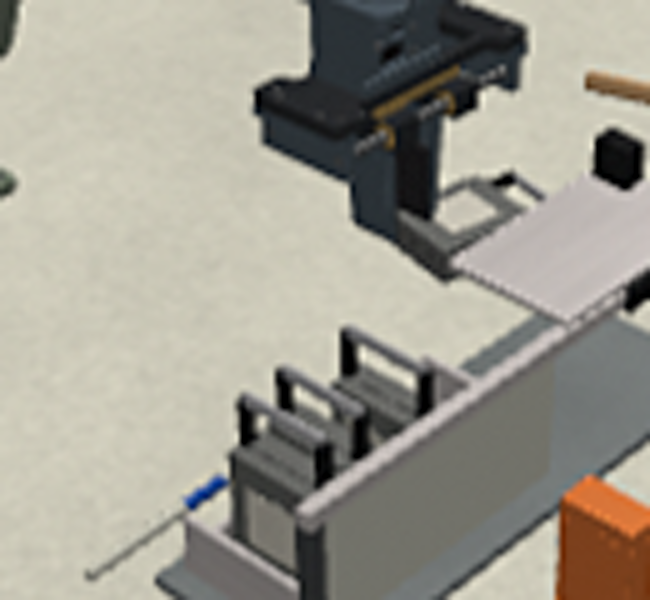

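View pics/b4_full.png

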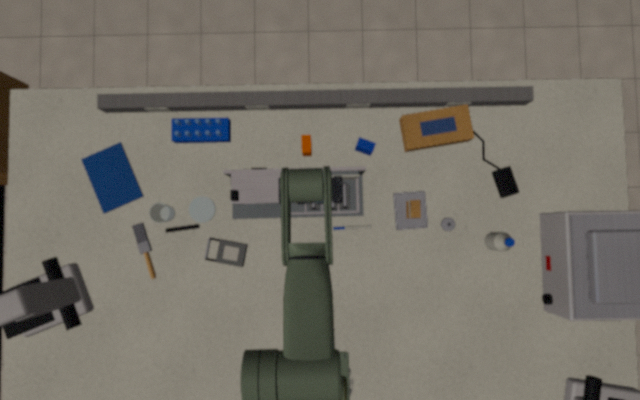

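```bash
python3 -m handwheel '[[3.0,[3,0,4],2],[3.0,[7,0,7],4],[3.0,[11,0,10],6],[3.0,[15,0,13],8],[3.0,[19.5,0,15.5],10],[3.0,[24,0,17],11],[3.0,[28,0,17.2],11],[3.0,[32,2,17.2],11],[3.0,[35.5,5,17.2],11],[3.0,[36.5,8,17.2],11]]' 10; python3 -c "
from h import *
snap('f1',(260,100,390,220),'scene',5)
go(466,375,z=40,yaw=79)"
```

```text
time_s: 42.65
ee_pos: [465.6, 375.5, 150.9]
ee_rot: [-91.2, 1.1, 79.2]
force: [0.7, -0.8, 0.1]
gripper_width: 30.0
shift cm [ 0.23 10.51 -0.26] turn 0.2 | at [463.  373.2 145.1] [-90.8   1.5  79.2] w 30.2 F [-2.  -0.6 -3.1] t 42.7
```

View pics/f1.png

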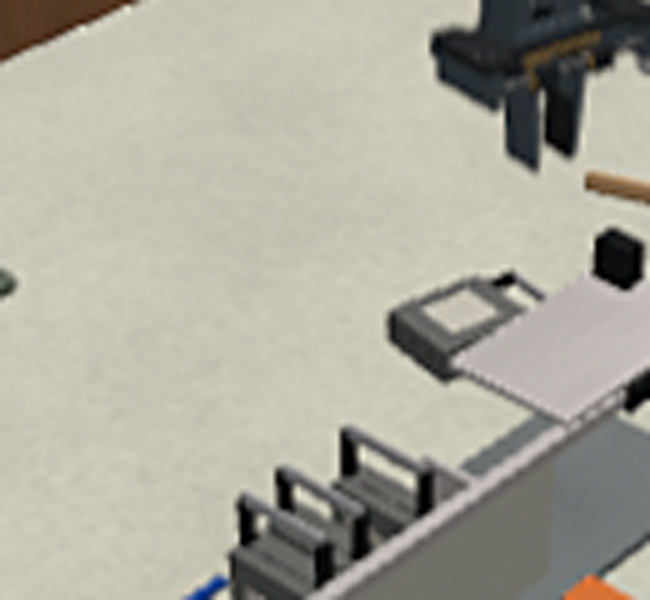

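```bash
python3 -c "
from h import *
print(onz('scene',[(260+513/5,100+275/5)],19).round(1))
a=np.radians(79); u=np.array([np.cos(a),np.sin(a)]);v=np.array([-u[1],u[0]]); print('expected', np.array([466,375])+37*v)"
python3 -m handwheel '[[3.0,[0.2,4,-0.2],0],[3.0,[0.2,7.5,-0.2],0],[3.0,[0.2,9.5,-0.2],0],[3.0,[0.2,10.3,-0.2],0],[3.0,[0.2,10.3,-0.2],0]]'; python3 -c "
from h import *
snap('f2',(260,100,390,220),'scene',5)
go(466,375,z=4,yaw=79)"
```

```text
[[436.4 385.3  19. ]]
expected [429.67979421 382.05993283]
time_s: 43.2
ee_pos: [465.3, 370.6, 40.8]
ee_rot: [-90.6, 1.7, 79.2]
force: [-0.3, -0.5, -0.5]
gripper_width: 30.2
shift cm [0.34 3.82 0.09] turn 0.2 | at [466.2 371.5  42.2] [-90.7   1.6  79.2] w 29.8 F [ 0.1 -0.9  0.6] t 43.25
```

View pics/f2.png

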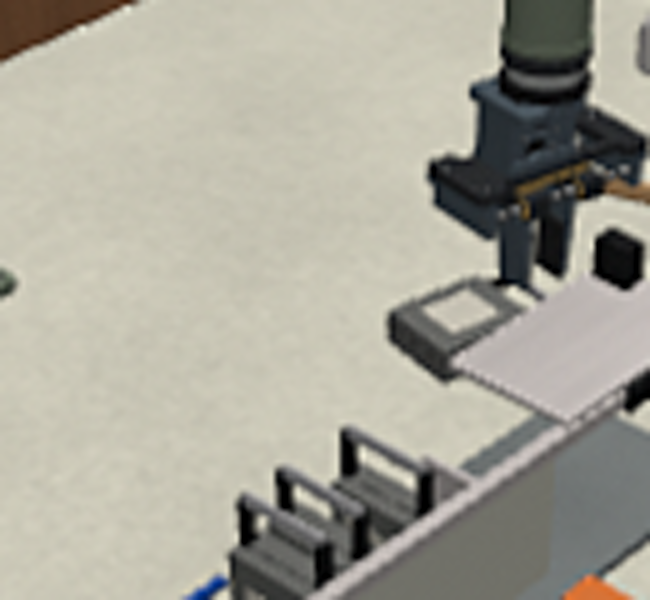

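```bash
python3 -m handwheel '[[3.0,[0.4,1.5,0],0],[3.0,[0.4,2.8,0],0],[3.0,[0.5,3.6,0],0],[3.0,[0.5,3.8,0],0],[3.0,[0.5,3.8,0],0]]';python3 -m handwheel '[[0.8,[0,0,0],0],[0.8,[0,0,0],0],[0.8,[0,0,0],0],[0.8,[0,0,0],0],[0.8,[0,0,0],0]]' 8;python3 -m handwheel '[[0.8,[0,-2,0],0],[0.8,[0,-4,0],0],[0.8,[0,-6,0],0],[0.8,[0,-8,0],0],[0.8,[0,-10,0],0],[0.8,[0,-12,0],0],[0.8,[0,-14,0],0],[0.8,[0,-15,0],0],[0.8,[0,-15,0],0],[0.8,[0,-15,0],0]]';  python3 -c "
from h import *
snap('f3',(260,100,390,220),'scene',5)"
```

```text
time_s: 43.75
ee_pos: [467.3, 375.1, 3.6]
ee_rot: [-90.7, 1.6, 79.2]
force: [-1.5, -0.4, -0.1]
gripper_width: 29.8
time_s: 44.25
ee_pos: [467.6, 375.7, 4.0]
ee_rot: [-90.7, 1.5, 79.1]
force: [0.1, 1.3, 0.8]
gripper_width: 9.8
time_s: 45.25
ee_pos: [465.8, 379.1, 152.8]
ee_rot: [-90.7, 1.7, 79.2]
force: [-0.0, -1.0, -3.7]
gripper_width: 9.6
```

View pics/f3.png

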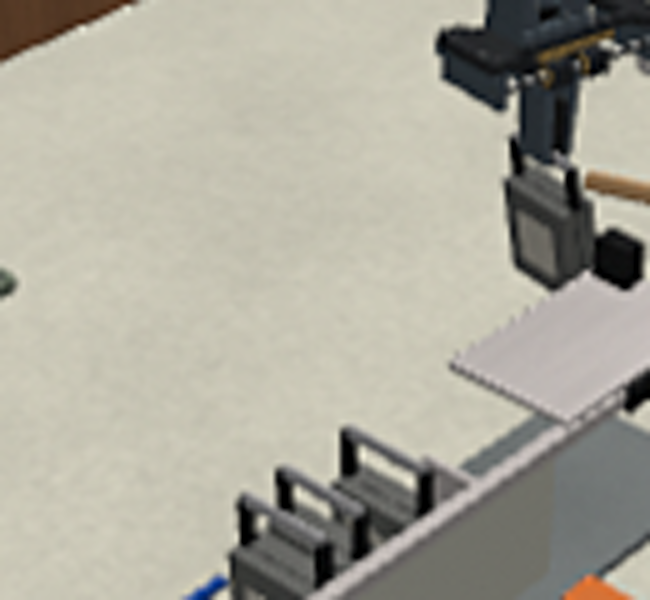

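```bash
python3 -m handwheel '[[0.8,[0,0.6,0],0],[0.8,[0,1.2,0],0],[0.8,[0,1.7,0],0],[0.8,[0,2.0,0],0],[0.8,[0,2.1,0],0],[0.8,[0,2.1,0],0]]'
```

```text
time_s: 45.9
ee_pos: [465.7, 378.4, 131.3]
ee_rot: [-90.6, 1.7, 79.2]
force: [0.5, -0.1, -2.5]
gripper_width: 9.5
```

```bash
python3 -m handwheel '[[0.8,[0,0.1,0],0],[0.8,[0,0.2,0],0],[0.8,[0,0.3,0],0],[0.8,[0,0.3,0],0]]'
```

```text
time_s: 46.3
ee_pos: [466.5, 379.1, 130.0]
ee_rot: [-90.7, 1.5, 79.1]
force: [-0.4, -0.5, 4.8]
gripper_width: 9.6
```

```bash
python3 -m handwheel '[[2.6,[0,0,0],0],[2.6,[0,0,0],0],[2.6,[0,0,0],0],[2.6,[0,0.4,0],0],[2.6,[0,1.1,0],0],[2.6,[0,1.4,0],0],[2.6,[0,1.4,0],0]]';python3 -c "
from h import *
snap('f4',(260,100,390,220),'scene',5)"
```

```text
time_s: 47.0
ee_pos: [466.1, 378.2, 114.9]
ee_rot: [-90.7, 1.6, 79.1]
force: [0.8, 0.4, 0.2]
gripper_width: 26.2
```

View pics/f4.png

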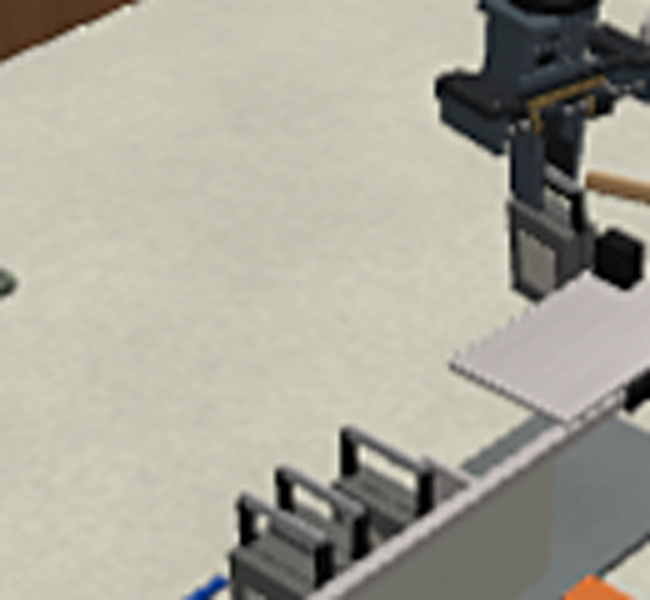

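```bash
python3 -m handwheel '[[0.8,[0,0,0],0],[0.8,[0,0,0],0],[0.8,[0,0,0],0],[0.8,[0,0,0],0],[0.8,[0,-1,0],0],[0.8,[0,-3,0],0],[0.8,[0,-6,0],0],[0.8,[0,-9,0],0],[0.8,[0,-10.3,0],0],[0.8,[0,-10.3,0],0]]' 30;python3 -c "
from h import *
go(470,60,z=220,yaw=90)"
```

```text
time_s: 48.05
ee_pos: [466.4, 382.1, 220.4]
ee_rot: [-90.8, 1.4, 79.1]
force: [0.4, -0.1, -3.4]
gripper_width: 9.2
shift cm [-31.57   0.04  -6.42] turn -10.9 | at [466.4 382.1 220.4] [-90.8   1.4  79.1] w 9.2 F [ 0.4 -0.1 -3.4] t 48.05
```

```bash
python3 -m handwheel '[[0.8,[-2,0,-0.4],-1],[0.8,[-5.5,0,-1],-2],[0.8,[-9.5,0,-2],-4],[0.8,[-13.5,0,-3],-6],[0.8,[-17.5,0,-4],-8],[0.8,[-21.5,0,-5],-10],[0.8,[-25.5,0,-5.5],-10.9],[0.8,[-29,0,-6],-10.9],[0.8,[-31,0,-6.4],-10.9],[0.8,[-31.6,0,-6.4],-10.9]]' 30;python3 -c "
from h import *
go(638,60,z=222,yaw=90)"
```

```text
time_s: 49.05
ee_pos: [468.6, 57.7, 227.6]
ee_rot: [-90.4, 1.6, 89.9]
force: [0.8, -0.0, -2.6]
gripper_width: 9.1
shift cm [  0.26   0.56 -16.94] turn -0.1 | at [468.6  57.7 227.6] [-90.4   1.6  89.9] w 9.1 F [ 0.8 -0.  -2.6] t 49.05
```

```bash
python3 -m handwheel '[[0.8,[0.1,0,-2],0],[0.8,[0.1,0,-5.5],0],[0.8,[0.1,0,-9],0],[0.8,[0.1,0,-12.5],0],[0.8,[0.1,0,-15.3],0],[0.8,[0.1,0,-16.6],0],[0.8,[0.1,0,-16.9],0],[0.8,[0.1,0,-16.9],0],[0.8,[0.1,0,-16.9],0]]' 30;python3 -c "
from h import *
snap('f5',(260,120,390,240),'scene',5)
go(638,60,z=128,yaw=90)"
```

```text
time_s: 49.95
ee_pos: [636.4, 58.9, 228.1]
ee_rot: [-90.3, 1.6, 89.9]
force: [-0.9, 0.1, -2.7]
gripper_width: 8.8
shift cm [ 0.12 10.05 -0.15] turn -0.1 | at [636.5  58.8 228.5] [-90.3   1.6  89.9] w 9.3 F [-0.5 -1.3 -3.4] t 50.0
```

View pics/f5.png

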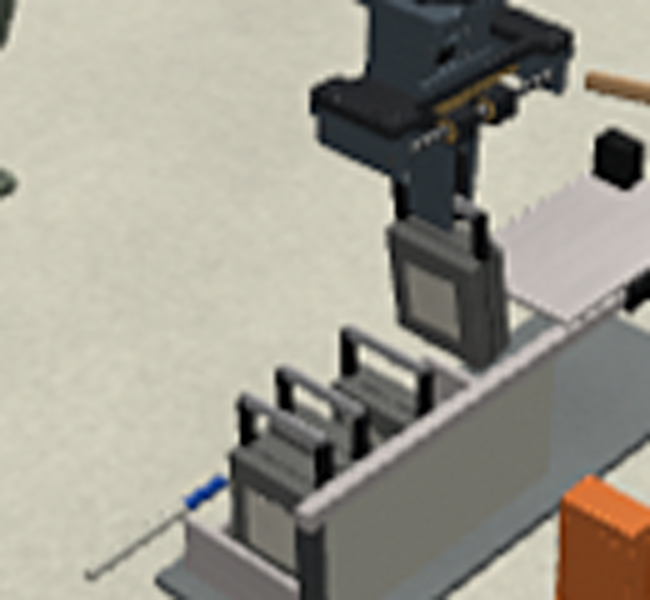

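```bash
python3 -m handwheel '[[0.8,[0.1,2,0],0],[0.8,[0.2,4,0],0],[0.8,[0.3,6,0],0],[0.8,[0.3,8,0],0],[0.8,[0.3,9.1,0],0],[0.8,[0.3,9.7,0],0],[0.8,[0.3,9.8,0],0],[0.8,[0.3,9.8,0],0]]' 30; python3 -c "
from h import *
snap('f6',(260,120,390,240),'scene',5)"
```

```text
time_s: 50.8
ee_pos: [637.5, 59.1, 131.3]
ee_rot: [-90.4, 1.6, 89.9]
force: [0.6, -0.5, -1.7]
gripper_width: 9.1
```

View pics/f6.png

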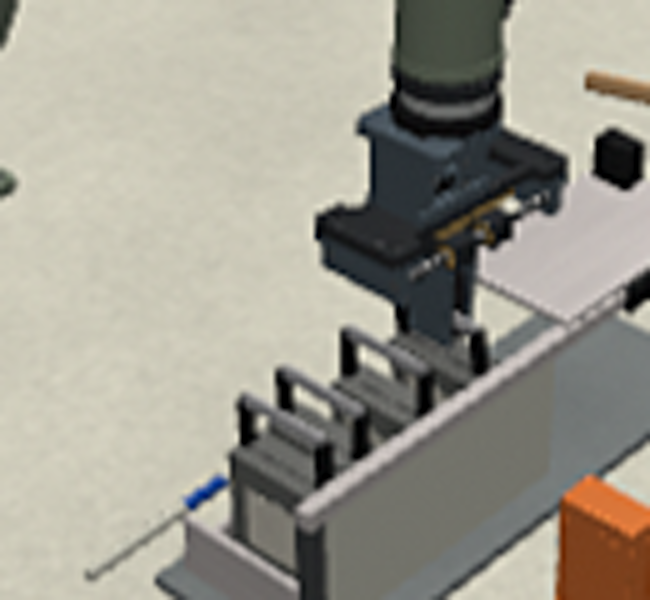

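```bash
python3 -m handwheel '[[0.8,[0,0.15,0],0],[0.8,[0,0.3,0],0],[0.8,[0,0.4,0],0],[0.8,[0,0.4,0],0]]'; python3 -m handwheel '[[0.8,[0,0.1,0],0],[0.8,[0,0.2,0],0],[0.8,[0,0.25,0],0],[0.8,[0,0.25,0],0]]'
```

```text
time_s: 51.25
ee_pos: [637.5, 59.0, 127.4]
ee_rot: [-90.4, 1.6, 89.9]
force: [0.6, 1.0, -3.0]
gripper_width: 9.1
time_s: 51.65
ee_pos: [637.7, 58.9, 125.5]
ee_rot: [-90.5, 1.6, 89.9]
force: [-1.7, -0.0, 2.2]
gripper_width: 9.1
```

```bash
python3 -m handwheel '[[0.8,[0,0.1,0],0],[0.8,[0,0.2,0],0],[0.8,[0,0.2,0],0],[1.3,[0,0.2,0],0],[1.6,[0,0.2,0],0],[2.2,[0,0.1,0],0],[2.2,[0,0.1,0],0],[2.2,[0,0.1,0],0]]' 6; python3 -c "
from h import *
snap('f7',(260,120,390,240),'scene',5)"
```

```text
time_s: 52.45
ee_pos: [637.7, 58.9, 124.3]
ee_rot: [-90.4, 1.6, 89.9]
force: [-0.4, 0.5, -0.2]
gripper_width: 22.0
```

View pics/f7.png

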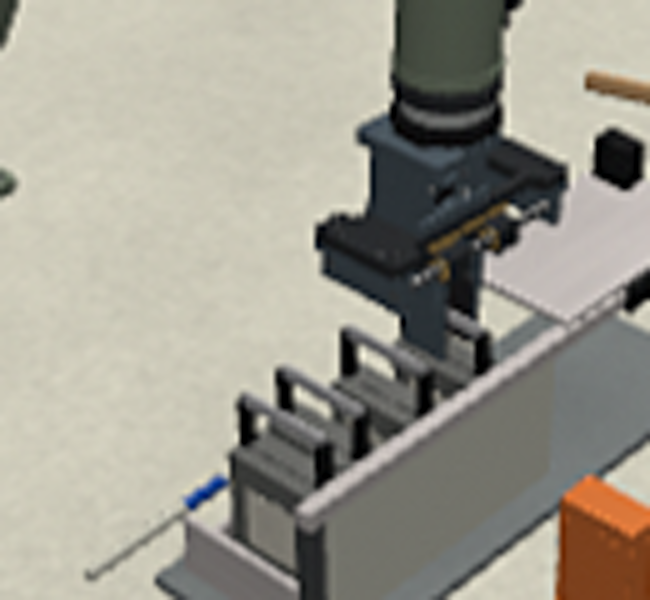

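```bash
python3 -m handwheel '[[2.2,[0,-2,0],0],[2.2,[-0.1,-5,0],0],[2.2,[-0.2,-10,0],0],[2.2,[-0.3,-13,0],0],[4.5,[-0.3,-13.5,0],0],[4.5,[-0.3,-13.5,0],0]]'; python3 -c "
from h import *
snap('f8',(260,120,390,240),'scene',5)
snap('f8t',(190,155,440,280),'top',3.2)
go(636,256,z=260,yaw=90)"
```

```text
time_s: 53.1
ee_pos: [637.0, 59.7, 260.2]
ee_rot: [-90.6, 1.6, 89.9]
force: [0.2, 0.3, 0.2]
gripper_width: 35.2
shift cm [ 1.964e+01 -2.400e-01  1.000e-02] turn -0.1 | at [635.8  59.6 257.6] [-90.3   1.6  89.9] w 42.7 F [ 0.6  0.8 -0.5] t 53.2
```

View pics/f8.png

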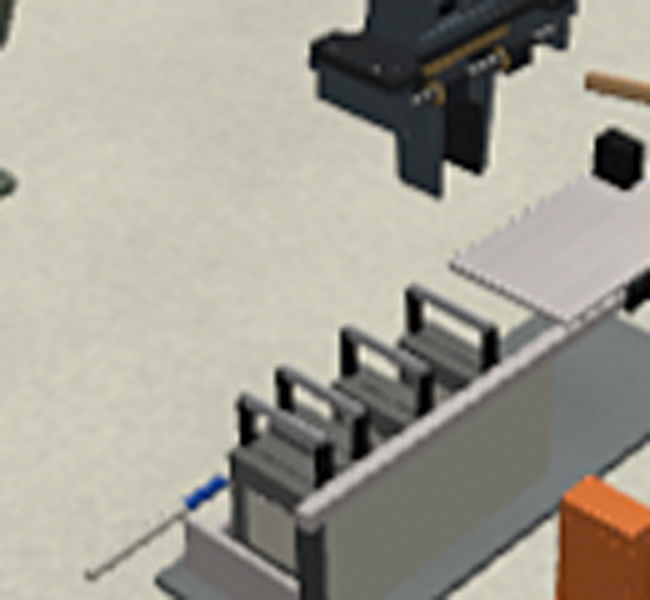

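View pics/f8t.png

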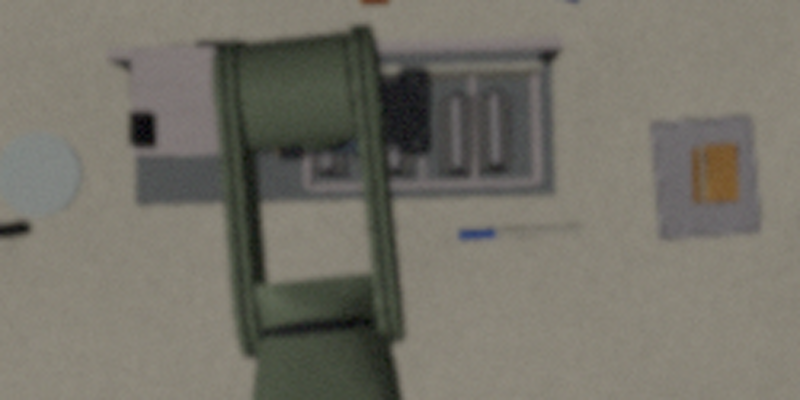

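```bash
python3 - <<'E'
from h import *
f=cv2.imread('pics/f8t.png')
cv2.imwrite('pics/f8z.png',cv2.resize(f[60:200,280:560],None,fx=2.8,fy=2.8,interpolation=cv2.INTER_CUBIC))
c=lambda *p:[(a/3.2+190,b/3.2+155) for a,b in p]
print(onz("top",c((492,130),(457,130)),148).round(1))
# scene bar near ends (arm tops) 
s=lambda *p:[(a/5+260,b/5+120) for a,b in p]
print(onz("scene",s((243,398),(322,440)),148).round(1),onz("scene",s((282,372),(362,410)),148).round(1),onz("scene",s((346,330),(428,370)),148).round(1),onz("scene",s((413,290),(490,325)),148).round(1))
E
```

```text
[[631.  -90.9 148. ]
 [631.6 -55.6 148. ]]
[[ 608.2 -101.3  148. ]
 [ 677.7  -97.3  148. ]] [[607.4 -63.7 148. ]
 [675.4 -57.  148. ]] [[606.4   0.  148. ]
 [678.6   4.6 148. ]] [[608.7  66.4 148. ]
 [676.1  71.6 148. ]]
```

View pics/f8z.png

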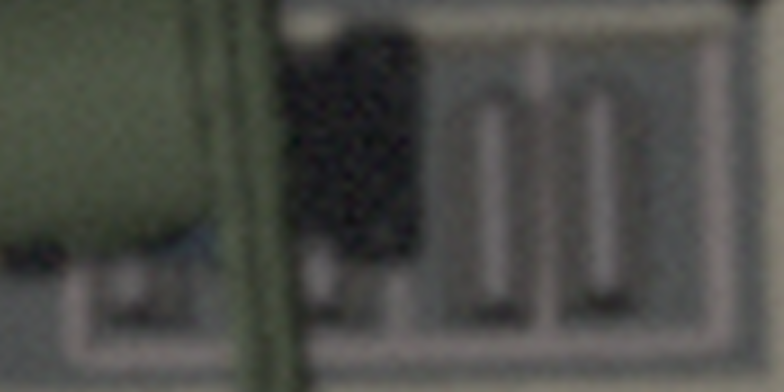

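```bash
python3 -m handwheel '[[4.5,[4,0,0],0],[4.5,[8,0,0],0],[4.5,[12,0,0],0],[4.5,[16,0,0],0],[4.5,[19.6,0,0],0],[4.5,[19.6,0,0],0],[4.5,[19.6,0,0],0]]' 8; python3 -c "
from h import *
snap('g1',(260,100,390,220),'scene',5)
go(636,256,z=176,yaw=90)"
```

```text
time_s: 53.9
ee_pos: [635.3, 255.7, 249.6]
ee_rot: [-90.0, 1.7, 90.0]
force: [0.3, -0.6, 0.4]
gripper_width: 45.1
shift cm [ 0.12  7.43 -0.04] turn -0.1 | at [635.6 254.8 250.3] [-90.1   1.7  89.9] w 44.7 F [-1.  -0.7 -0.2] t 53.95
```

View pics/g1.png

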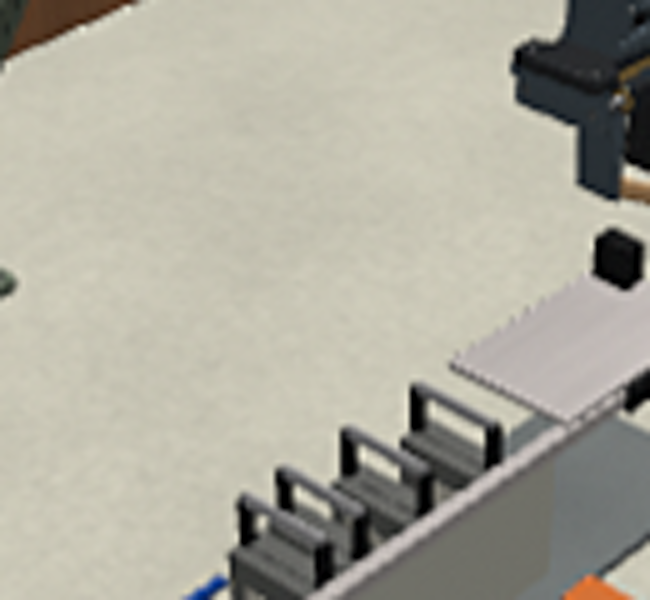

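```bash
python3 -m handwheel '[[4.5,[0.1,3,0],0],[4.5,[0.3,6,0],0],[4.5,[0.3,7.3,0],0],[4.5,[0.3,7.3,0],0],[4.5,[0.3,7.3,0],0],[2.0,[0.3,7.3,0],0],[2.0,[0.3,7.3,0],0],[2.0,[0.3,7.3,0],0],[2.0,[0.3,7.3,0],0],[2.0,[0.3,7.3,0],0]]' 8
```

```text
time_s: 54.95
ee_pos: [636.1, 255.8, 178.2]
ee_rot: [-90.2, 1.7, 90.0]
force: [-0.1, -1.1, 4.6]
gripper_width: 22.7
```

```bash
python3 -m handwheel '[[2.0,[-2,0,0],0],[2.0,[-5,0,0],0],[2.0,[-8,0,0],0],[2.0,[-11,0,0],0],[2.0,[-14,0,0],0],[2.0,[-17,0,0],0],[2.0,[-18.5,0,0],0],[2.0,[-19.2,0,0],0],[2.0,[-19.2,0,0],0]]' 8
```

```text
time_s: 55.85
ee_pos: [635.3, 62.8, 182.5]
ee_rot: [-90.0, 1.8, 89.9]
force: [3.3, -1.5, -10.6]
gripper_width: 22.3
```

```bash
python3 -m handwheel '[[2.0,[0,0.3,0],0],[2.0,[-0.3,0.3,0],0],[2.0,[-0.6,0.35,0],0],[2.0,[-0.9,0.35,0],0],[2.0,[-1.2,0.4,0],0],[2.0,[-1.2,0.4,0],0]]' 8
```

```text
time_s: 56.45
ee_pos: [635.6, 51.4, 181.9]
ee_rot: [-90.2, 1.7, 90.0]
force: [-2.2, 0.6, 6.3]
gripper_width: 22.6
```

```bash
python3 -m handwheel '[[2.0,[-0.3,0.05,0],0],[2.0,[-0.6,0.05,0],0],[2.0,[-0.9,0.05,0],0],[2.0,[-0.9,0.05,0],0]]' 8
```

```text
time_s: 56.85
ee_pos: [635.6, 46.0, 181.9]
ee_rot: [-90.2, 1.3, 89.9]
force: [-0.1, 9.8, -0.1]
gripper_width: 22.3
```

```bash
python3 -m handwheel '[[2.0,[-0.2,0,0],0],[2.0,[-0.3,0,0],0],[2.0,[-0.3,0,0],0]]' 10;  python3 -m handwheel '[[2.0,[0.1,0,0],0],[4.5,[0.1,0,0],0],[4.5,[0.1,0,0],0],[4.5,[0.1,0,0],0],[4.5,[0.1,-3,0],0],[4.5,[0.1,-7,0],0],[4.5,[0,-10,3],0],[4.5,[0,-10,8],0],[4.5,[0,-10,12],0],[4.5,[0,-10,16],0]]'; python3 -c "
from h import *
go(460,-250,z=300)"
```

```text
time_s: 57.15
ee_pos: [635.6, 46.1, 181.9]
ee_rot: [-90.2, 1.0, 90.0]
force: [0.4, 8.7, -1.4]
gripper_width: 22.3
time_s: 58.15
ee_pos: [473.5, 47.6, 281.6]
ee_rot: [-90.3, 1.0, 89.9]
force: [-0.5, 0.7, -0.5]
gripper_width: 45.2
shift cm [-29.76  -1.84   1.31] turn 0 | at [473.5  47.6 281.6] [-90.3   1.   89.9] w 45.2 F [-0.5  0.7 -0.5] t 58.15
```

```bash
python3 -m handwheel '[[4.5,[0,0,4],0],[4.5,[0,0,8],0],[4.5,[-4,0,10],0],[4.5,[-8,0,10],0],[4.5,[-12,0,10],0],[4.5,[-16,0,10],0],[4.5,[-20,0,10],0],[4.5,[-24,0,10],0],[4.5,[-28,0,10],0],[4.5,[-31,0,10],0]]'; python3 - <<'E'
from h import *
snap('h1',(190,155,440,280),'top',3.2); snap('h2',(200,120,420,290),'scene',3.5); snap('h3',None,'top',1.25); snap('h4',None,'scene',1.25)
print(state()['ee_pos'],state()['time_s'])
E
```

```text
time_s: 59.15
ee_pos: [372.5, -264.8, 286.9]
ee_rot: [-90.3, 1.1, 89.8]
force: [-0.4, 0.6, -1.1]
gripper_width: 44.9
[ 372.64166677 -262.46579454  286.57418811] 59.35
```

View pics/h1.png

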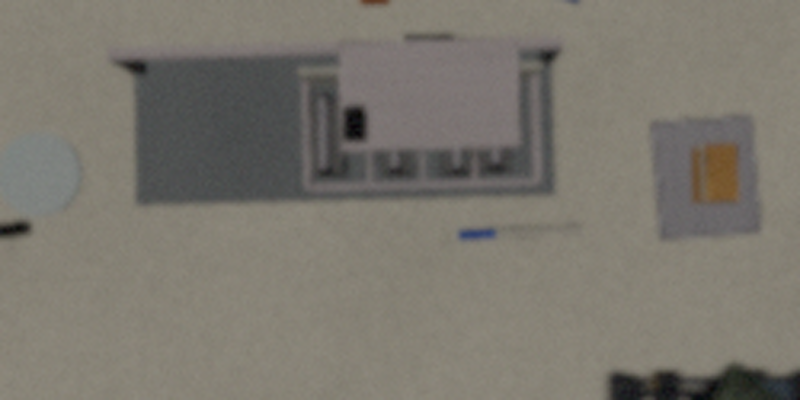

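View pics/h2.png

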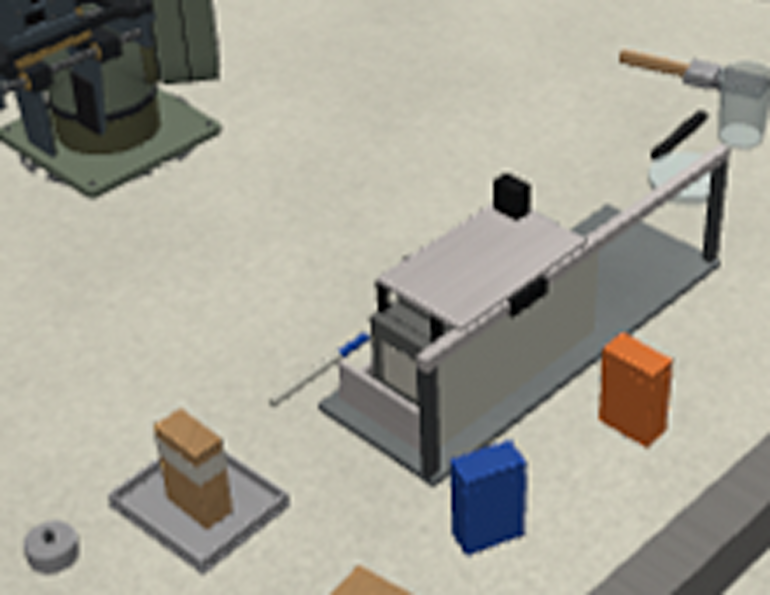

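View pics/h3.png

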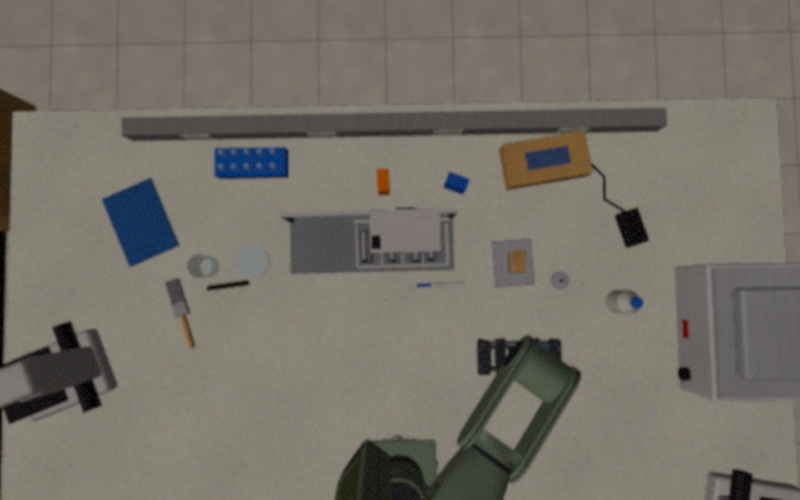

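```bash
python3 - <<'E'
from h import *
c=lambda *p:[(a/3.2+190,b/3.2+155) for a,b in p]
print(onz("top",c((338,148),(519,148)),166).round(1),onz("top",c((355,124)),202).round(1))
print(job.job_done())
E
```

```text
[[ 614.2   63.7  166. ]
 [ 611.4 -116.6  166. ]] [[635.4  45.  202. ]]
the job is handed in; nothing more can be done
None
```

The job is done and handed in at about 59 s of the 210 s allowed. The keeper went back to its open stop, and the carton was stood on the steel tray. All four cases were stood in the rack, one per slot with handles up, and the keeper was slid home over them.

**Keeper:** the gripper read y = 256 mm at the open stop and 46 mm at the closed stop. That is the full 210 mm of travel, with about 9 to 12 N of resistance at each end. In the last picture the plate spans y = −117 to 64 mm and the grip block is at y = 45 mm, which fits the closed stop within the measuring error.

**Cases:** the last pictures showed all four upright, with the other bench items where they started. The rightmost case stands close to its divider, about 15 mm off where I released it, but it is plumb and in its own slot.

**Disagreements:** the two cameras differed by up to about 9 mm on where the handle bars were, so I aimed between the two readings. The tool also tilted by 1 to 2 degrees over the run. That pulled up on the keeper with about 11 N while closing, and I corrected it partway through.

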